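# Seat a vacuum receiver cover with four bar nuts in cross order

## Robot

A 6-joint arm with a two-finger parallel gripper is mounted at the origin on the work surface. World frame = base frame: x ahead of the robot, y to its left, z up, the work surface at z = 0. Lengths are in m, angles in degrees, forces in N, time in s.
With the tool pointing down it reaches from about 0.35 to 0.875 m from the base axis. Payload 15.5 kg.
Tool frame: the origin (TCP) lies midway between the tips of the shut fingers; the grasp point (between the pads) lies behind it (arm.hold_point_z is the y of the grasp point in the tool frame, in m); y points along the fingers, z is the direction in which the jaws open and shut, and the axes are right-handed (so a half turn about y gives the same grasp; the last joint's range is limited). The gripper opens to 85 mm and grips with 20 to 120 N. Pads are 22 mm wide; open, the fingers measure 114 mm over their backs; the gripper's body (76 mm by 85 mm) begins 54 mm behind the grasp point. The pads swing forward as they close: fully open they stand 13 mm farther back than shut.
Start: joints at [-71.133, 28.281, 77.091, -0, 74.628, -5.472], TCP at [0.258, -0.569, 0.231] pointing down, gripper open.
Joint ranges: [-166.48, 166.48], [-47.26, 123.95], [12.59, 153.08], [-70.14, 250.14], [6.76, 159.57], [-176.63, 176.63]. Speed limits (degrees/s): [108.29, 108.29, 147.25, 172.46, 172.46, 172.46].

## Interface

Orientations are given as a 3x3 rotation matrix whose columns are the frame's x, y, z axes.
In Python, from plant import arm, viewer, close_job gives the robot as it stands.
- The arm moves only by the tool carry_out, never from a script. Its arguments are lists of equal length, an entry for each row: "twist": the turn, a rotation vector about the tool's x, y, z in degrees, a list of three; "slide": the shift along the tool's x, y, z in m, a list of three; "jaw": the closure in counts, from 0 (fully open) to 255 (shut). A call has 1 to 20 rows; each row shifts and turns the commanded pose from where the row before left it, along the tool's axes as they then stand; what a row does not reach is not made up. A row lasts 1/12 s, in which the tool goes at most 41.7 mm and 7.16 degrees, less where a joint would pass 70% of its speed; a pose out of reach is approached as far as the arm can. A call with a gripper value outside its range is refused whole. The fingers move at their own pace and stop on an object; "newtons" is the grip in N (left out, the last holds). Time passes only in rows, so rows that do not move let the fingers close. It gives the time, the measured TCP pose, the force and the opening at its end, in the units of the state.
- arm.sense(): the state, without advancing time (a new reading comes with each control period).
- viewer.camera(name): name is "scene" or "top" or "wrist"; returns the picture (420x560x3 uint8, blue, green, red); there is no depth.
- viewer.camera_params(name): a dict with "intrinsics" (3x3 intrinsics, pixels), "k1" (the pictures are not rectified: a ray, as slopes to the right and down, at radius r is drawn at 1 + k1 r^2 times it, then the intrinsics apply), "xyz" and "orientation" of the camera in the world. Camera axes: x right, y down, z forward; pixel columns grow to the right and rows downward; lengths in m; the calibration is good to about 2 mm. A picture is of the moment at which its call begins: read the wrist's pose just before it. camera_params takes no time and is no camera call; for the wrist camera it gives the pose at the moment of the call.
- close_job(): hands the job in, once; it reports no verdict.
The state is a dict: "t": time; "joint_pos": joint angles; "qvel": joint speeds; "effort": joint torques, N m; "eef_pos": TCP position; "tool_rot": TCP orientation; "force": force on the tool from outside, world axes, zero at the start; "ft_torque": the same for the moment, N m; "grip_width": finger opening in m.
Only numpy, scipy, OpenCV 4.12 (cv2) and the standard library are available. Lean on these libraries where they do the work, as an engineer would, in place of code of your own. Each camera call takes 0.05 s, during which the arm holds its last target.

## Task

The gasketed cover of the vacuum receiver is on, but its four bar nuts are still loose. Tighten them clockwise, about half a turn each, in cross order (after the first nut the one diagonally opposite, then the other two), each only until it comes up firm and without overtightening any, so that the cover seats evenly; then let go. Leave everything else on the bench alone.

Things in the scene. Friction and masses are not known exactly. Their poses are not given: they have to be found in the camera images.
- receiver: vacuum receiver, a square grey cast box 176 x 176 mm and 80 mm high, fixed to the bench, with a pressure gauge on its +y side and a brass ball valve on its +x side, both lower than the cover. Origin: centre of its underside, z up
- cover: grey cast cover plate on the receiver, 176 x 176 x 14 mm, a low round boss (48 mm across, 6 mm high) in its middle. Located by a spigot. Origin: centre of its underside, z up, x and y along its edges. It rests on a springy gasket; tightening brings it down about 2.5 mm (2.2 to 2.9) onto four hidden steel stops, one below each nut. Nuts 54 mm from its centre in x and in y, 108 mm apart
- nut_a: dark steel bar nut at the cover's -x +y corner, diagonal to nut_c. All four are alike: origin on the upright axis at the underside, 0.1 to 1.8 mm above the cover's top at the start; z up, x along the bar. Hub 25 mm across (32 mm flange at its foot) up to 14 mm above the origin; on it a straight bar 66 mm long, 10 mm thick, flat upright sides, from 14 to 38 mm above the origin
- nut_b: bar nut at the cover's +x +y corner, diagonal to nut_d. For every nut: pinch the bar across its thickness from above, or push its ends round. Clockwise seen from above tightens; coarse thread, the nut sinks 8 mm per full turn and stays where it is left. At the start all are loose, the bars at any yaw, which tells nothing of how far a nut has to go
- nut_c: bar nut at the cover's +x -y corner, diagonal to nut_a. For every nut: it runs at 0.14 to 0.2 Nm (5 to 7 N at the bar's end, 28 mm from the axis) for about half a turn, between 105 and 210 degrees and different for each, until the cover has landed on the stop below it; from there the torque climbs by about 0.01 Nm per degree or faster
- nut_d: bar nut at the cover's -x -y corner, diagonal to nut_b. For every nut: well tightened at 0.3 to 0.4 Nm (11 to 14 N at the bar's end; some 30 N of clamp between nut and cover); still loose below 0.22 Nm (10 N of clamp), overtightened above 0.55 Nm (20 N at the bar's end; 65 N of clamp), only 30 to 45 degrees past the landing
- wrench: open-ended wrench lying beside the receiver, 170 mm long; not needed, leave it
- screwdriver: screwdriver lying beside the receiver, 190 mm long; leave it
- spare_gasket: spare gasket, a flat black square frame 105 mm wide and 5 mm thick, between the receiver and the robot; leave it
- suction_tool: suction gripper tool standing on the bench, 60 mm high; leave it
- oiler: small white bottle, 95 mm high; leave it
- gear: steel gear, 70 mm across, 26 mm high; leave it
- parts_tray: grey tray of spare studs and washers, 150 x 110 x 35 mm; leave it
- fitting: brass elbow fitting, 32 mm high; leave it

How it is judged:
By the outcome, as a careful person would: the job done as asked, in the order asked, and still so for the second after the job is handed in, with the robot touching nothing.
It also fails if it takes over 72 s, if anything falls off the work surface, if the arm or the gripper's body presses on something with over 40 N, if the wrist force passes 120 N, or if a joint passes its speed limit or range.

## Working session

There is one attempt and no reset: what is moved stays moved. The work goes in short steps, Python scripts to look and compute and a tool call to move; the robot and the scene stay as the last step left them, time stands still between calls to the robot, and variables do not carry over. Pictures are saved under pics/ and viewed, and the job is handed in when it is done.

Besides the shell and the picture viewer there is one more tool, called after "Request:" by a JSON object that holds its "name" and its "arguments". carry_out: Moves the arm, as the interface text tells. Its arguments: {"type":"object","properties":{"twist":{"type":"array","items":{"type":"array","items":{"type":"number"}}},"slide":{"type":"array","items":{"type":"array","items":{"type":"number"}}},"jaw":{"type":"array","items":{"type":"number"}},"newtons":{"type":"number"}},"required":["twist","slide","jaw"]}

```bash
ls; mkdir -p pics; python3 - <<'E'
from plant import arm, viewer
import cv2, numpy as np
np.set_printoptions(precision=4,suppress=True)
s=arm.sense()
for k,v in s.items(): print(k,np.array(v).tolist())
print(arm.hold_point_z)
for n in ("scene","top"):
    cv2.imwrite(f"pics/{n}0.png",viewer.camera(n)); 
for n in ("scene","top","wrist"): print(n,viewer.camera_params(n))
E
```

```text
pics
t 0.0
joint_pos [-71.13137838624692, 28.31413352988952, 77.12803947747499, 0.002709023055691589, 74.6268665397311, -5.470390111398385]
qvel [-0.03798625460701177, 0.059882602809656404, -0.03572057080866375, -0.059711686118091134, 0.08426032926064482, -0.045623532243121115]
effort [0.0037945801159366965, -88.21510076522827, -38.38649868965149, 1.0901683822339692e-05, 0.010469126282259822, 4.199460192921833e-06]
eef_pos [0.2574986937957549, -0.5690987410795553, 0.23070302096040146]
tool_rot [[-0.9111280771505489, -0.00034654559013000614, 0.41212316961570805], [-0.4121232841659179, 0.0011549587160991754, -0.911127359219699], [-0.0001602380784697127, -0.9999992729879946, -0.0011951348209054055]]
force [-0.05392117496753267, -0.0401629897951934, 0.18047092582734195]
ft_torque [0.011186500735256441, 0.0041464679975295885, 0.02611743850932298]
grip_width 0.08526073305508264
-0.0187
scene {'intrinsics': array([[426.4229,   0.    , 277.3483],
       [  0.    , 426.4229, 209.4437],
       [  0.    ,   0.    ,   1.    ]]), 'k1': -0.03467659338101687, 'xyz': array([1.0029, 0.7619, 0.7664]), 'orientation': array([[-0.8413,  0.3427, -0.4182],
       [ 0.5402,  0.5021, -0.6753],
       [-0.0214, -0.794 , -0.6075]])}
top {'intrinsics': array([[543.7274,   0.    , 274.1974],
       [  0.    , 543.7274, 220.0997],
       [  0.    ,   0.    ,   1.    ]]), 'k1': 0.0372898238953309, 'xyz': array([0.2166, 0.0051, 1.6878]), 'orientation': array([[ 0.0289, -0.9828,  0.1825],
       [-0.9995, -0.0309, -0.0083],
       [ 0.0138, -0.1822, -0.9832]])}
wrist {'intrinsics': array([[299.1433,   0.    , 289.8628],
       [  0.    , 299.1433, 207.7696],
       [  0.    ,   0.    ,   1.    ]]), 'k1': -0.012535535565205569, 'xyz': array([ 0.3235, -0.5392,  0.3736]), 'orientation': array([[ 0.4131, -0.8719, -0.2629],
       [-0.9107, -0.3959, -0.1181],
       [-0.0011,  0.2882, -0.9576]])}
```

View pics/scene0.png

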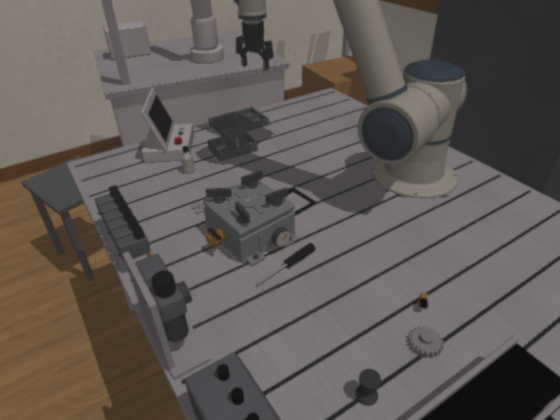

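View pics/top0.png

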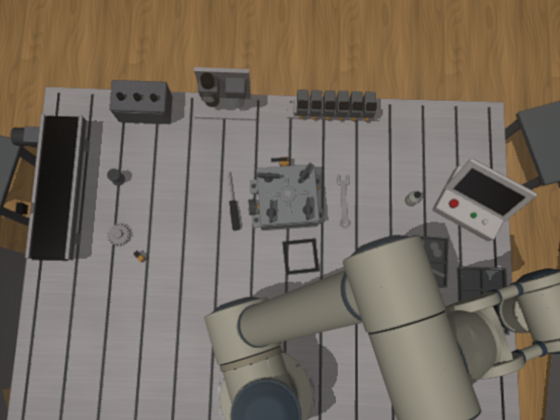

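```bash
cat > h.py <<'E'
from plant import arm, viewer
import cv2, numpy as np
np.set_printoptions(precision=4,suppress=True)
def ray(p,uv):
    K=p['intrinsics'];d=np.array([(uv[0]-K[0,2])/K[0,0],(uv[1]-K[1,2])/K[1,1]])
    u=d.copy()
    for _ in range(20): u=d/(1+p['k1']*(u@u))
    return p['orientation']@np.array([u[0],u[1],1.0])
def toz(p,uv,z):
    r=ray(p,np.array(uv,float)); return p['xyz']+r*(z-p['xyz'][2])/r[2]
def proj(p,X):
    c=p['orientation'].T@(np.array(X)-p['xyz']);u=c[:2]/c[2];u=u*(1+p['k1']*(u@u))
    K=p['intrinsics'];return np.array([K[0,0]*u[0]+K[0,2],K[1,1]*u[1]+K[1,2]])
E
python3 - <<'E'
from h import *
t=cv2.imread('pics/top0.png')[150:240,235:340]
cv2.imwrite('pics/top0z.png',cv2.resize(t,None,fx=6.5,fy=6.5,interpolation=cv2.INTER_CUBIC))
t=cv2.imread('pics/scene0.png')[160:270,185:310]
cv2.imwrite('pics/scene0z.png',cv2.resize(t,None,fx=5,fy=5,interpolation=cv2.INTER_CUBIC))
p=viewer.camera_params('top')
for uv in [(288,195),(255,169),(319,166),(324,222),(259,226)]: print(uv,toz(p,uv,.094))
E
```

```text
(288, 195) [ 0.5905 -0.0476  0.094 ]
(255, 169) [0.6681 0.0544 0.094 ]
(319, 166) [ 0.6839 -0.1396  0.094 ]
(324, 222) [ 0.5114 -0.1569  0.094 ]
(259, 226) [0.4932 0.0364 0.094 ]
```

View pics/top0z.png

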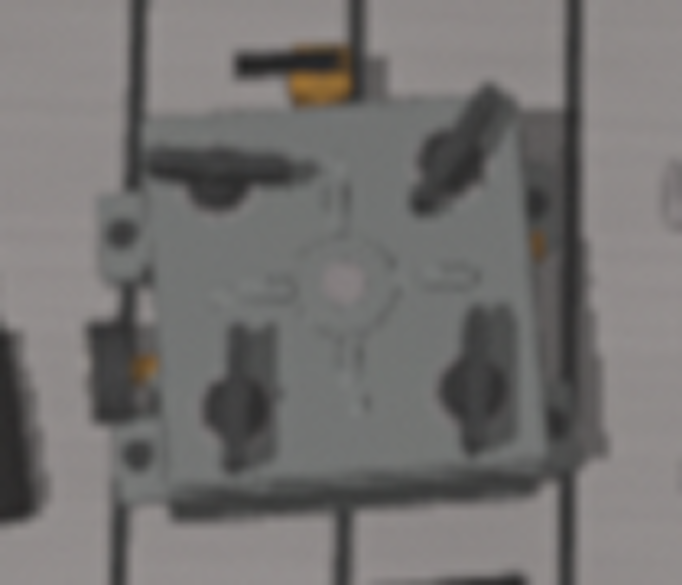

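View pics/scene0z.png

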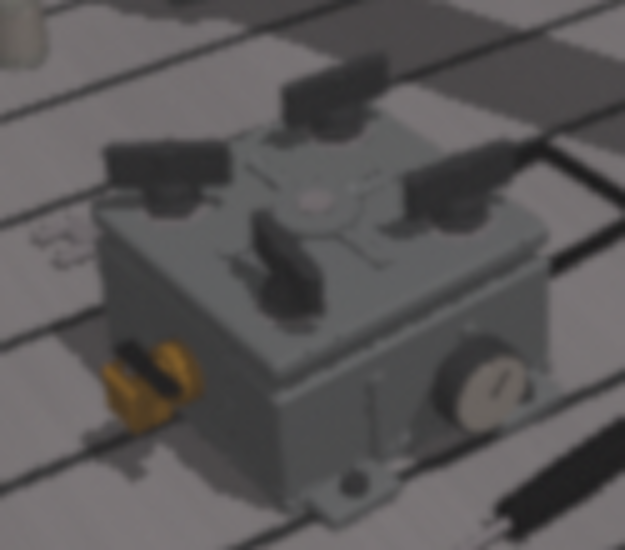

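Request:
{"name": "carry_out", "arguments": {"twist": [[0,0,0],[0,0,0],[0,0,0],[0,0,0],[0,0,0],[0,0,0],[0,0,0],[0,0,0],[0,0,0],[0,0,0],[0,0,0],[0,0,0],[0,0,0],[0,0,0],[0,0,0],[0,0,0],[0,0,0],[0,0,0]], "slide": [[-0.01,-0.01,-0.006],[-0.025,-0.01,-0.015],[-0.0323,-0.005,-0.021],[-0.0323,-0.005,-0.021],[-0.0323,-0.005,-0.021],[-0.0323,-0.005,-0.021],[-0.0323,-0.005,-0.021],[-0.0323,-0.005,-0.021],[-0.0323,-0.005,-0.021],[-0.0323,-0.005,-0.021],[-0.0323,-0.005,-0.021],[-0.0323,-0.005,-0.021],[-0.0323,0,-0.021],[-0.0323,0,-0.021],[-0.0323,0,-0.021],[-0.0323,0,-0.021],[-0.025,0,-0.016],[0,0,0]], "jaw": [150,150,150,150,150,150,150,150,150,150,150,150,150,150,150,150,150,150], "newtons": 60}}

```text
t: 1.6
eef_pos: [0.5897, -0.0517, 0.3015]
tool_rot: [[-0.909, 0.001, 0.416], [-0.416, 0.001, -0.909], [-0.001, -1.0, -0.001]]
force: [0.2, -0.1, 0.1]
grip_width: 0.0348
```

```bash
python3 - <<'E'
from h import *
s=arm.sense();print(s['t'],s['eef_pos'],s['grip_width'],s['joint_pos'])
p=viewer.camera_params('wrist');im=viewer.camera('wrist')
cv2.imwrite('pics/w1.png',im);np.save('w1.npy',p,allow_pickle=True);print(p)
E
```

```text
1.6 [ 0.5897 -0.0517  0.3015] 0.034757285660685054 [-10.8403  22.2034  76.1345   0.0852  81.6348  54.5821]
{'intrinsics': array([[299.1433,   0.    , 289.8628],
       [  0.    , 299.1433, 207.7696],
       [  0.    ,   0.    ,   1.    ]]), 'k1': -0.012535535565205569, 'xyz': array([ 0.6555, -0.0215,  0.4444]), 'orientation': array([[ 0.4167, -0.8707, -0.2613],
       [-0.909 , -0.3994, -0.1188],
       [-0.0009,  0.287 , -0.9579]])}
```

View pics/w1.png

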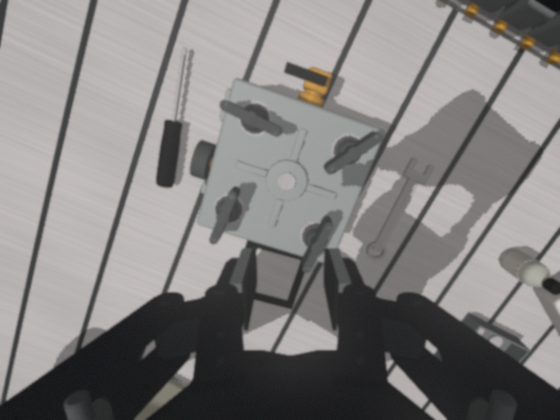

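```bash
python3 - <<'E'
from h import *
im=cv2.imread('pics/w1.png');p=np.load('w1.npy',allow_pickle=True).item()
c=im[70:280,185:395]
cv2.imwrite('pics/w1z.png',cv2.resize(c,(588,588),interpolation=cv2.INTER_CUBIC)) if 0 else cv2.imwrite('pics/w1z.png',cv2.resize(c,None,fx=2.8,fy=2.8,interpolation=cv2.INTER_CUBIC))
g=cv2.cvtColor(im,cv2.COLOR_BGR2GRAY)
m=((g<75)*255).astype('uint8')
for th in (60,75,90):
  n,l,st,ce=cv2.connectedComponentsWithStats(((g<th)*255).astype('uint8'))
  print(th)
  for i in range(1,n):
    x,y,w,h,a=st[i]
    if 100<a<3000 and 190<ce[i][0]<390 and 80<ce[i][1]<280:
        cnt=np.argwhere(l==i)[:,::-1].astype(np.float32); r=cv2.minAreaRect(cnt); print(a,ce[i],r)
E
```

```text
60
75
128 [258.3906 111.7188] ((257.7892150878906, 111.06488037109375), (23.70631217956543, 7.382228374481201), 27.897268295288086)
172 [381.8547 147.186 ] ((379.720458984375, 150.59909057617188), (3.8620502948760986, 60.36994171142578), 27.216110229492188)
160 [348.9062 148.5687] ((348.5339050292969, 148.0738067626953), (4.620320796966553, 57.420169830322266), 55.88552474975586)
154 [207.8701 157.2273] ((208.81556701660156, 159.4713134765625), (36.21430206298828, 12.765541076660156), 84.80557250976562)
153 [234.7778 211.5686] ((235.28350830078125, 211.73712158203125), (8.833511352539062, 22.03301239013672), 23.96249008178711)
90
265 [259.4    113.3019] ((263.10296630859375, 114.66178131103516), (47.50511169433594, 11.661904335021973), 30.963756561279297)
541 [348.3179 148.7837] ((348.8660583496094, 149.3811492919922), (23.433712005615234, 58.900203704833984), 37.1847038269043)
498 [203.2992 159.1024] ((202.57257080078125, 159.38851928710938), (17.459184646606445, 35.297000885009766), 14.620874404907227)
327 [233.5107 209.0979] ((233.55569458007812, 211.0504150390625), (14.851140975952148, 47.644615173339844), 15.592809677124023)
```

View pics/w1z.png

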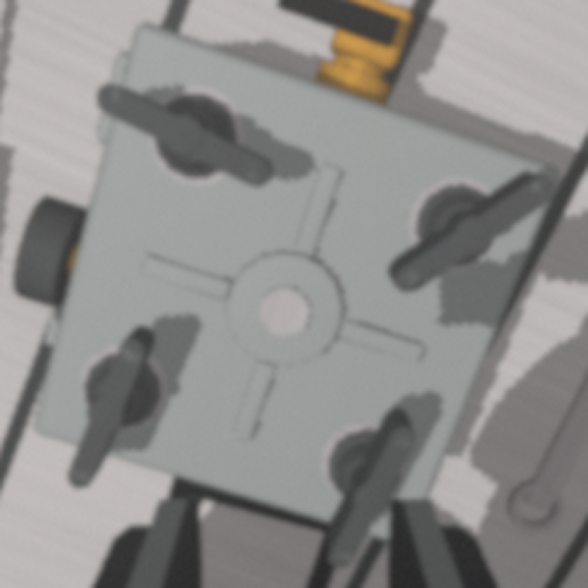

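```bash
python3 - <<'E'
from h import *
p=np.load('w1.npy',allow_pickle=True).item()
f=lambda q:(q[0]/2.8+185,q[1]/2.8+70)
f=lambda q:((q[0]+.5)/2.8-.5+185,(q[1]+.5)/2.8-.5+70)
boss=toz(p,f((286,311)),.1025);print('boss',boss)
for n,a in dict(TL=(140,24),TR=(556,165),BL=(38,432)).items(): print(n,toz(p,f(a),.0965))
B=dict(b=((108,98),(262,177)),c=((402,276),(540,184)),a=((81,477),(143,337)),d=((340,552),(402,420)))
H=dict(b=(196,130),c=(460,220),a=(120,388),d=(360,462))
C={}
for n,(u,v) in B.items():
    A,E=toz(p,f(u),.136),toz(p,f(v),.136);C[n]=(A+E)/2;d=E-A
    print(n,C[n][:2],'len',np.linalg.norm(d),'yaw',np.degrees(np.arctan2(d[1],d[0]))%180,'hub',toz(p,f(H[n]),.1)[:2])
print('mean',sum(C.values())/4)
for x,y in ('bc','cd','da','ab','bd','ac'):
    d=C[x]-C[y];print(x,y,np.linalg.norm(d),np.degrees(np.arctan2(d[1],d[0])))
E
```

```text
boss [ 0.5905 -0.0471  0.1025]
TL [0.6682 0.05   0.0965]
TR [ 0.6891 -0.1215  0.0965]
BL [0.4944 0.0295 0.0965]
b [0.6388 0.0133] len 0.059847377816302456 yaw 87.94740095900937 hub [0.6412 0.0149]
c [ 0.6519 -0.0932] len 0.05865618597691057 yaw 149.11534626546376 hub [ 0.6536 -0.0958]
a [0.5336 0.0011] len 0.06344261545520605 yaw 178.7822438531595 hub [0.5297 0.0037]
d [ 0.5457 -0.1048] len 0.061556687331153874 yaw 2.461939295225996 hub [ 0.542 -0.105]
mean [ 0.5925 -0.0459  0.136 ]
b c 0.1073012019845958 97.04868004595704
c d 0.10682997414493536 6.226183661382803
d a 0.10653493608842386 -83.45016022708971
a b 0.10589419272396662 -173.36427443755295
b d 0.15032329875205766 51.76534276035712
a c 0.15129744269453663 141.46679319366712
```

Request:
{"name": "carry_out", "arguments": {"twist": [[0,0,0],[0,0,0],[0,-7,0],[0,-7,0],[0,-7,0],[0,-7,0],[0,-7,0],[0,-7,0],[0,-7,0],[0,-7,0],[0,-7,0],[0,-7,0],[0,-7,0],[0,-7,0],[0,-7,0],[0,-7,0],[0,-7,0],[0,-7,0],[0,-7,0],[0,-7,0]], "slide": [[0.0156,0,-0.036],[0.0156,0,-0.036],[0,0.005,0],[0,0.005,0],[0,0.005,0],[0,0.005,0],[0,0.005,0],[0,0.005,0],[0,0.005,0],[0,0.005,0],[0,0.005,0],[0,0.005,0],[0,0.005,0],[0,0.005,0],[0,0.005,0],[0,0.005,0],[0,0.005,0],[0,0.005,0],[0,0.005,0],[0,0.005,0]], "jaw": [150,150,150,150,150,150,150,150,150,150,150,150,150,150,150,150,150,150,150,150]}}

```text
t: 3.32
eef_pos: [0.5291, -0.0045, 0.2114]
tool_rot: [[0.872, -0.0, 0.49], [-0.49, -0.0, 0.872], [-0.0, -1.0, -0.0]]
force: [-0.2, 0.3, -1.3]
grip_width: 0.035
```

Request:
{"name": "carry_out", "arguments": {"twist": [[0,-7,0],[0,-7,0],[0,-7,0],[0,-7,0],[0,0,0]], "slide": [[0,0.005,0],[0,0.005,0],[0,0.005,0],[0,0.005,0],[0,0,0]], "jaw": [150,150,150,150,150]}}

```text
t: 3.73
eef_pos: [0.5288, -0.0044, 0.1909]
tool_rot: [[1.0, -0.001, 0.023], [-0.023, 0.0, 1.0], [-0.001, -1.0, -0.0]]
force: [0.7, 0.7, -0.6]
grip_width: 0.0354
```

```bash
cat > st.py <<'E'
from h import *
import sys
def st():
    s=arm.sense();R=np.array(s['tool_rot']);z=R[:,2]
    print('t%.2f'%s['t'],'pos',np.array(s['eef_pos']),'zyaw %.2f'%np.degrees(np.arctan2(z[1],z[0])),'ydir',R[:,1],'j',np.array(s['joint_pos']).round(1),'F',np.array(s['force']).round(2),'M',np.array(s['ft_torque']).round(3),'w %.4f'%s['grip_width'])
    return s
def w(name):
    p=viewer.camera_params('wrist');cv2.imwrite(f'pics/{name}.png',viewer.camera('wrist'));np.save(name+'.npy',p,allow_pickle=True);return p
if __name__=='__main__':
    st()
    if len(sys.argv)>1: w(sys.argv[1])
E
python3 st.py w2
```

```text
t3.73 pos [ 0.5288 -0.0044  0.1909] zyaw 88.68 ydir [-0.0013  0.     -1.    ] j [ -6.9  23.3  93.5  -0.   63.3 -95.6] F [ 0.68  0.74 -0.64] M [0.052 0.033 0.027] w 0.0354
```

View pics/w2.png

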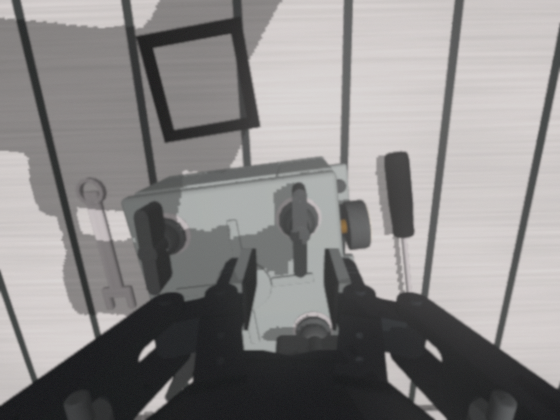

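```bash
python3 - <<'E'
from h import *
im=cv2.imread('pics/w2.png');p=np.load('w2.npy',allow_pickle=True).item()
cv2.imwrite('pics/w2z.png',cv2.resize(im[160:290,220:370],None,fx=4,fy=4,interpolation=cv2.INTER_CUBIC))
print(p['xyz'])
for q in [(299,187),(301,273)]: print(toz(p,q,.136))
print(proj(p,(.5314,.0008,.136)), proj(p,(.5314-.033,.0008,.136)),proj(p,(.5314+.033,.0008,.136)))
E
```

```text
[ 0.4549 -0.0028  0.3338]
[0.4994 0.0023 0.136 ]
[0.5644 0.003  0.136 ]
[297.4246 231.32  ] [296.7079 185.5963] [298.0759 273.0997]
```

View pics/w2z.png

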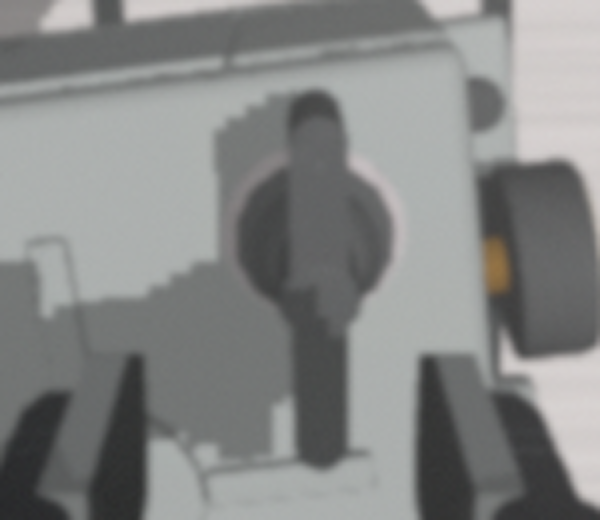

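```bash
python3 - <<'E'
from h import *
p=np.load('w2.npy',allow_pickle=True).item()
a,b=[toz(p,q,.136) for q in [(299.2,190),(300.4,276.3)]];print(a,b,(a+b)/2,np.linalg.norm(a-b))
# hub circle center zoom (316,237)
print(toz(p,(220+316/4,160+240/4),.110),toz(p,(220+317/4,160+240/4),.0985))
E
```

```text
[0.5015 0.0024 0.136 ] [0.5671 0.0025 0.136 ] [0.5343 0.0025 0.136 ] 0.0656038743922805
[0.5319 0.0027 0.11  ] [0.5359 0.0032 0.0985]
```

Request:
{"name": "carry_out", "arguments": {"twist": [[0,0,0],[0,0,0],[0,0,0],[0,0,0],[0,0,0],[0,0,0]], "slide": [[0.004,0.015,0.0065],[0,0.02,0],[0,0.02,0],[0,0.012,0],[0,0.007,0],[0,0,0]], "jaw": [150,150,150,150,150,150]}}

```text
t: 4.28
eef_pos: [0.5333, 0.0022, 0.1166]
tool_rot: [[0.999, -0.002, 0.033], [-0.033, 0.0, 0.999], [-0.002, -1.0, 0.0]]
force: [0.1, -1.0, -0.3]
grip_width: 0.0353
```

```bash
python3 st.py w3;python3 -c "
import cv2
im=cv2.imread('pics/w3.png');cv2.imwrite('pics/w3z.png',cv2.resize(im[150:360,180:420],None,fx=2.5,fy=2.5))"
```

```text
t4.28 pos [0.5333 0.0022 0.1166] zyaw 88.14 ydir [-0.0017  0.0002 -1.    ] j [ -6.2  29.4  97.3  -0.   53.3 -94.3] F [ 0.05 -0.97 -0.26] M [0.016 0.002 0.002] w 0.0353
```

View pics/w3z.png

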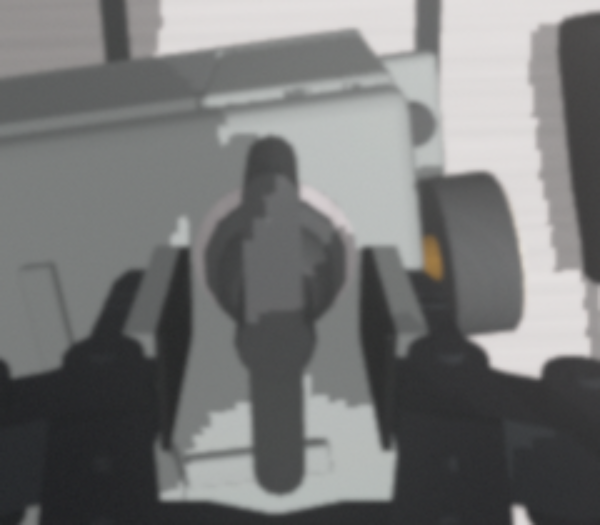

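Request:
{"name": "carry_out", "arguments": {"twist": [[0,0,0],[0,0,0],[0,0,0],[0,0,0],[0,0,0],[0,0,0]], "slide": [[0,0,0],[0,0,0],[0,0,0],[0,0,0],[0,0,0],[0,0,0]], "jaw": [230,255,255,255,255,255], "newtons": 50}}

```text
t: 4.83
eef_pos: [0.5345, 0.0022, 0.1183]
tool_rot: [[1.0, 0.002, 0.03], [-0.03, -0.0, 1.0], [0.002, -1.0, -0.0]]
force: [-1.2, -0.7, 6.5]
grip_width: 0.0091
```

```bash
python3 st.py
```

```text
t4.83 pos [0.5345 0.0022 0.1183] zyaw 88.31 ydir [ 0.0017 -0.0004 -1.    ] j [ -6.2  29.3  97.2  -0.   53.4 -94.5] F [-1.19 -0.65  6.53] M [-0.252  0.215 -0.109] w 0.0091
```

Request:
{"name": "carry_out", "arguments": {"twist": [[0,0,0],[0,0,0],[0,0,0]], "slide": [[0,-0.0015,0],[0,0,0],[0,0,0]], "jaw": [255,255,255]}}

```text
t: 5.08
eef_pos: [0.5343, 0.0022, 0.1186]
tool_rot: [[1.0, 0.001, 0.029], [-0.029, -0.0, 1.0], [0.001, -1.0, -0.0]]
force: [4.5, -2.5, -16.6]
grip_width: 0.0085
```

```bash
python3 st.py
```

```text
t5.08 pos [0.5343 0.0022 0.1186] zyaw 88.31 ydir [ 0.0005 -0.0001 -1.    ] j [ -6.2  29.3  97.2  -0.   53.5 -94.5] F [  4.46  -2.52 -16.57] M [-0.266 -0.905 -0.005] w 0.0085
```

Request:
{"name": "carry_out", "arguments": {"twist": [[0,0,0],[0,2,0],[0,5,0],[0,5,0],[0,0,0]], "slide": [[0,0.0011,0],[0,4e-05,0],[0,0.00011,0],[0,0.00011,0],[0,0,0]], "jaw": [255,255,255,255,255]}}

```text
t: 5.5
eef_pos: [0.5343, 0.002, 0.1181]
tool_rot: [[0.971, 0.001, 0.241], [-0.241, -0.001, 0.971], [0.001, -1.0, -0.0]]
force: [-0.7, -4.7, 5.5]
grip_width: 0.0084
```

```bash
python3 st.py
```

```text
t5.50 pos [0.5343 0.002  0.1181] zyaw 76.07 ydir [ 0.0012 -0.0006 -1.    ] j [ -6.2  29.3  97.3  -0.   53.4 -82.2] F [-0.69 -4.73  5.46] M [-0.77   0.096 -0.133] w 0.0084
```

Request:
{"name": "carry_out", "arguments": {"twist": [[0,3,0],[0,3,0],[0,3,0],[0,3,0]], "slide": [[0,7e-05,0],[0,7e-05,0],[0,7e-05,0],[0,7e-05,0]], "jaw": [255,255,255,255]}}

```text
t: 5.83
eef_pos: [0.5343, 0.0018, 0.1178]
tool_rot: [[0.902, 0.001, 0.432], [-0.432, -0.001, 0.902], [0.001, -1.0, -0.0]]
force: [-0.8, -8.6, 6.5]
grip_width: 0.0084
```

```bash
python3 st.py
```

```text
t5.83 pos [0.5343 0.0018 0.1178] zyaw 64.39 ydir [ 0.001  -0.0009 -1.    ] j [ -6.2  29.3  97.3  -0.1  53.3 -70.5] F [-0.77 -8.56  6.55] M [-1.22   0.278  0.135] w 0.0084
```

Request:
{"name": "carry_out", "arguments": {"twist": [[0,4,0],[0,6,0],[0,6,0],[0,6,0],[0,6,0],[0,6,0],[0,6,0],[0,6,0],[0,6,0],[0,4,0],[0,3,0],[0,3,0],[0,3,0]], "slide": [[0.0003,-0.0002,-0.0005],[0,0.00013,-0.00018],[0,0.00013,-0.00018],[0,0.00013,-0.00018],[0,0.00013,-0.00018],[0,0.00013,-0.00018],[0,0.00013,-0.00018],[0,0.00013,-0.00018],[0,0.00013,-0.00018],[0,9e-05,-0.00012],[0,7e-05,-9e-05],[0,7e-05,-9e-05],[0,7e-05,-9e-05]], "jaw": [255,255,255,255,255,255,255,255,255,255,255,255,255]}}

```text
t: 6.92
eef_pos: [0.5331, 0.0009, 0.1165]
tool_rot: [[-0.011, 0.001, 1.0], [-1.0, -0.0, -0.011], [-0.0, -1.0, 0.001]]
force: [1.6, 0.6, 1.6]
grip_width: 0.0092
```

```bash
python3 st.py
```

```text
t6.92 pos [0.5331 0.0009 0.1165] zyaw -0.62 ydir [ 0.0014 -0.     -1.    ] j [-6.3 29.4 97.5  0.  53.  -5.7] F [1.61 0.64 1.57] M [-0.091 -0.401  0.212] w 0.0092
```

Request:
{"name": "carry_out", "arguments": {"twist": [[0,3,0],[0,3,0],[0,3,0],[0,3,0]], "slide": [[0,7e-05,-9e-05],[0,7e-05,-9e-05],[0,7e-05,-9e-05],[0,7e-05,-9e-05]], "jaw": [255,255,255,255]}}

```text
t: 7.25
eef_pos: [0.5328, 0.0009, 0.1162]
tool_rot: [[-0.218, 0.002, 0.976], [-0.976, -0.0, -0.218], [-0.0, -1.0, 0.001]]
force: [2.7, -0.7, 0.9]
grip_width: 0.0088
```

```bash
python3 st.py
```

```text
t7.25 pos [0.5328 0.0009 0.1162] zyaw -12.62 ydir [ 0.0015 -0.     -1.    ] j [-6.3 29.4 97.6  0.  53.   6.3] F [ 2.74 -0.72  0.87] M [-0.104 -0.373  0.12 ] w 0.0088
```

Request:
{"name": "carry_out", "arguments": {"twist": [[0,3,0],[0,3,0],[0,3,0]], "slide": [[0,7e-05,-9e-05],[0,7e-05,-9e-05],[0,7e-05,-9e-05]], "jaw": [255,255,255]}}

```text
t: 7.5
eef_pos: [0.5326, 0.0009, 0.116]
tool_rot: [[-0.368, 0.002, 0.93], [-0.93, -0.0, -0.368], [-0.001, -1.0, 0.002]]
force: [3.1, -1.1, 2.0]
grip_width: 0.0089
```

```bash
python3 st.py
```

```text
t7.50 pos [0.5326 0.0009 0.116 ] zyaw -21.62 ydir [ 0.0017 -0.0001 -1.    ] j [-6.3 29.4 97.6  0.  52.9 15.3] F [ 3.12 -1.13  1.97] M [-0.148 -0.453  0.159] w 0.0089
```

Request:
{"name": "carry_out", "arguments": {"twist": [[0,3,0],[0,3,0],[0,3,0]], "slide": [[0.0001,7e-05,-9e-05],[0,7e-05,-9e-05],[0,7e-05,-9e-05]], "jaw": [255,255,255]}}

```text
t: 7.75
eef_pos: [0.5324, 0.0011, 0.1158]
tool_rot: [[-0.509, 0.002, 0.861], [-0.861, 0.0, -0.509], [-0.001, -1.0, 0.002]]
force: [2.5, 0.0, 1.1]
grip_width: 0.0093
```

```bash
python3 st.py
```

```text
t7.75 pos [0.5324 0.0011 0.1158] zyaw -30.62 ydir [ 0.0018  0.     -1.    ] j [-6.3 29.4 97.7  0.  52.9 24.3] F [2.54 0.04 1.1 ] M [-0.103 -0.546  0.24 ] w 0.0093
```

Request:
{"name": "carry_out", "arguments": {"twist": [[0,3,0],[0,3,0],[0,3,0]], "slide": [[0,7e-05,-9e-05],[0,7e-05,-9e-05],[0,7e-05,-9e-05]], "jaw": [255,255,255]}}

```text
t: 8.0
eef_pos: [0.5323, 0.0012, 0.1156]
tool_rot: [[-0.638, 0.002, 0.77], [-0.77, -0.0, -0.638], [-0.001, -1.0, 0.002]]
force: [2.4, -1.0, -0.0]
grip_width: 0.0089
```

```bash
python3 st.py
```

```text
t8.00 pos [0.5323 0.0012 0.1156] zyaw -39.62 ydir [ 0.0019 -0.     -1.    ] j [-6.3 29.4 97.7  0.  52.8 33.3] F [ 2.39 -0.96 -0.  ] M [-0.09  -0.562  0.256] w 0.0089
```

Request:
{"name": "carry_out", "arguments": {"twist": [[0,3,0],[0,3,0]], "slide": [[0,7e-05,-9e-05],[0,7e-05,-9e-05]], "jaw": [255,255]}}

```text
t: 8.17
eef_pos: [0.5322, 0.0012, 0.1155]
tool_rot: [[-0.715, 0.002, 0.699], [-0.699, -0.0, -0.715], [-0.001, -1.0, 0.001]]
force: [2.3, -0.5, -0.0]
grip_width: 0.0085
```

```bash
python3 st.py
```

```text
t8.17 pos [0.5322 0.0012 0.1155] zyaw -45.62 ydir [ 0.002  -0.0001 -1.    ] j [-6.3 29.4 97.7  0.  52.8 39.3] F [ 2.28 -0.46 -0.04] M [-0.158 -0.558  0.208] w 0.0085
```

Request:
{"name": "carry_out", "arguments": {"twist": [[0,3,0],[0,3,0]], "slide": [[0,7e-05,-9e-05],[0,7e-05,-9e-05]], "jaw": [255,255]}}

```text
t: 8.33
eef_pos: [0.5321, 0.0014, 0.1154]
tool_rot: [[-0.784, 0.002, 0.621], [-0.621, -0.0, -0.784], [-0.002, -1.0, 0.001]]
force: [2.8, -0.4, 1.1]
grip_width: 0.009
```

```bash
python3 st.py
```

```text
t8.33 pos [0.5321 0.0014 0.1154] zyaw -51.61 ydir [ 0.0021 -0.0002 -1.    ] j [-6.3 29.4 97.8  0.  52.8 45.3] F [ 2.79 -0.43  1.1 ] M [-0.172 -0.478  0.28 ] w 0.0090
```

Request:
{"name": "carry_out", "arguments": {"twist": [[0,3,0],[0,3,0]], "slide": [[0,7e-05,-9e-05],[0,7e-05,-9e-05]], "jaw": [255,255]}}

```text
t: 8.5
eef_pos: [0.532, 0.0015, 0.1153]
tool_rot: [[-0.844, 0.002, 0.536], [-0.536, -0.0, -0.844], [-0.002, -1.0, 0.001]]
force: [3.6, -1.1, 2.6]
grip_width: 0.0089
```

```bash
python3 st.py
```

```text
t8.50 pos [0.532  0.0015 0.1153] zyaw -57.61 ydir [ 0.0022 -0.0002 -1.    ] j [-6.3 29.4 97.8  0.  52.7 51.3] F [ 3.6  -1.07  2.56] M [-0.28  -0.492  0.27 ] w 0.0089
```

Request:
{"name": "carry_out", "arguments": {"twist": [[0,2.5,0],[0,2.5,0]], "slide": [[0,5e-05,-7e-05],[0,5e-05,-7e-05]], "jaw": [255,255]}}

```text
t: 8.67
eef_pos: [0.5319, 0.0016, 0.1153]
tool_rot: [[-0.888, 0.002, 0.46], [-0.46, -0.0, -0.888], [-0.002, -1.0, 0.001]]
force: [2.5, -1.3, 2.8]
grip_width: 0.0089
```

```bash
python3 st.py
```

```text
t8.67 pos [0.5319 0.0016 0.1153] zyaw -62.59 ydir [ 0.0022 -0.0003 -1.    ] j [-6.3 29.4 97.8 -0.  52.7 56.3] F [ 2.51 -1.28  2.76] M [-0.285 -0.444  0.346] w 0.0089
```

Request:
{"name": "carry_out", "arguments": {"twist": [[0,2.5,0],[0,2.5,0]], "slide": [[0,5e-05,-7e-05],[0,5e-05,-7e-05]], "jaw": [255,255]}}

```text
t: 8.83
eef_pos: [0.5319, 0.0017, 0.1152]
tool_rot: [[-0.924, 0.002, 0.381], [-0.381, -0.0, -0.924], [-0.002, -1.0, 0.001]]
force: [3.0, -2.6, 3.6]
grip_width: 0.0094
```

```bash
python3 st.py
```

```text
t8.83 pos [0.5319 0.0017 0.1152] zyaw -67.58 ydir [ 0.0023 -0.0003 -1.    ] j [-6.3 29.4 97.8 -0.  52.7 61.3] F [ 2.96 -2.56  3.64] M [-0.337 -0.45   0.395] w 0.0094
```

Request:
{"name": "carry_out", "arguments": {"twist": [[0,0,0],[0,0,0],[0,0,0],[0,0,0],[0,0,0],[0,0,0],[0,0,0]], "slide": [[0,0,0],[0,0,0],[0,0,0],[0,-0.012,0],[0,-0.03,0],[0,-0.03,0],[0,0,0]], "jaw": [150,150,150,150,150,150,150]}}

```text
t: 9.42
eef_pos: [0.533, 0.0016, 0.1912]
tool_rot: [[-0.924, 0.006, 0.382], [-0.382, -0.001, -0.924], [-0.006, -1.0, 0.003]]
force: [0.9, -0.1, 1.1]
grip_width: 0.0354
```

```bash
python3 st.py w4
```

```text
t9.42 pos [0.533  0.0016 0.1912] zyaw -67.54 ydir [ 0.0063 -0.0006 -1.    ] j [-6.3 23.4 93.3  0.  63.  61.3] F [ 0.86 -0.09  1.08] M [ 0.002 -0.056  0.014] w 0.0354
```

View pics/w4.png

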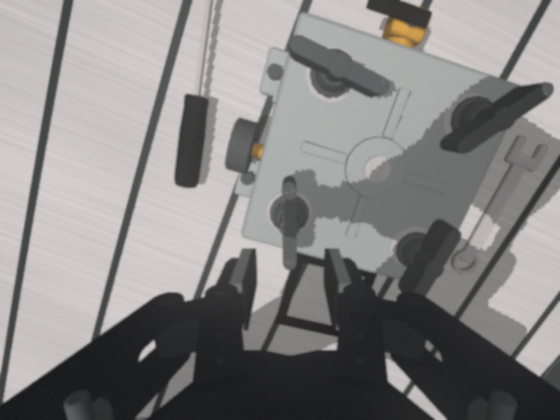

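```bash
python3 - <<'E'
from h import *
im=cv2.imread('pics/w4.png');p=np.load('w4.npy',allow_pickle=True).item()
cv2.imwrite('pics/w4z.png',cv2.resize(im[60:180,420:560],None,fx=4,fy=4,interpolation=cv2.INTER_CUBIC))
for q in [(.6528,-.0934,.136),(.6402,.014,.136),(.5456,-.1057,.136)]: print(proj(p,q))
E
```

```text
[498.7733 116.0633]
[338.5712  64.9055]
[431.2565 263.3354]
```

View pics/w4z.png

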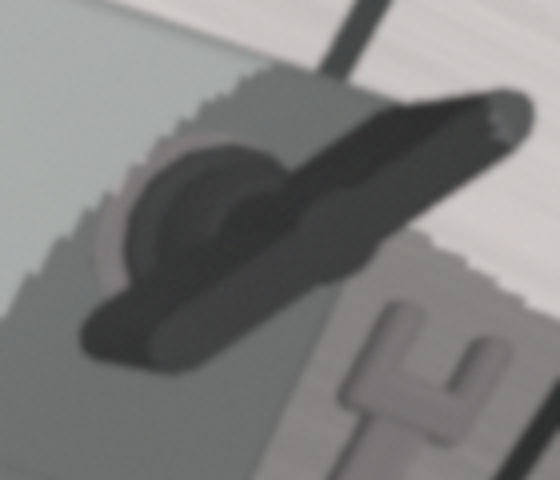

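```bash
python3 - <<'E'
from h import *
p=np.load('w4.npy',allow_pickle=True).item()
a,b=[toz(p,q,.136) for q in [(462,147),(547.5,90)]];d=b-a;print(a,b,(a+b)/2,np.linalg.norm(a-b),np.degrees(np.arctan2(d[1],d[0]))%180)
E
```

```text
[ 0.6268 -0.0818  0.136 ] [ 0.6782 -0.1132  0.136 ] [ 0.6525 -0.0975  0.136 ] 0.06020090992523797 148.56043119099002
```

Request:
{"name": "carry_out", "arguments": {"twist": [[-0.14,0,-0.33],[0,0,0],[0,0,0],[0,0,0],[0,-7,0],[0,-7,0],[0,-7,0],[0,-7,0],[0,-7,0],[0,-7,0],[0,-7,0],[0,-7,0],[0,-7,0],[0,-7,0],[0,-7,0],[0,-7,0],[0,-7,0],[0,-7,0],[0,-7,0],[0,-7,0]], "slide": [[-0.0184,0,0.0336],[-0.0184,0,0.0336],[-0.0184,0,0.0336],[-0.0184,0,0.0336],[0,0,0],[0,0,0],[0,0,0],[0,0,0],[0,0,0],[0,0,0],[0,0,0],[0,0,0],[0,0,0],[0,0,0],[0,0,0],[0,0,0],[0,0,0],[0,0,0],[0,0,0],[0,0,0]], "jaw": [150,150,150,150,150,150,150,150,150,150,150,150,150,150,150,150,150,150,150,150]}}

```text
t: 11.13
eef_pos: [0.6495, -0.0944, 0.1848]
tool_rot: [[0.704, -0.008, 0.71], [-0.71, 0.001, 0.704], [-0.006, -1.0, -0.005]]
force: [0.3, 0.0, 0.4]
grip_width: 0.0349
```

Request:
{"name": "carry_out", "arguments": {"twist": [[0,-7,0],[0,-7.3,0],[0,0,0],[0,0,0]], "slide": [[0,0,0],[0,0,0],[0,0,0],[0,0,0]], "jaw": [150,150,150,150]}}

```text
t: 11.47
eef_pos: [0.6496, -0.0945, 0.1851]
tool_rot: [[0.851, -0.007, 0.525], [-0.525, 0.0, 0.851], [-0.007, -1.0, -0.004]]
force: [-0.9, -0.1, 0.1]
grip_width: 0.0356
```

```bash
python3 st.py w5;python3 -c "
import cv2
im=cv2.imread('pics/w5.png');cv2.imwrite('pics/w5z.png',cv2.resize(im[160:310,200:400],None,fx=4,fy=4,interpolation=cv2.INTER_CUBIC))"
```

```text
t11.47 pos [ 0.6496 -0.0945  0.1851] zyaw 58.32 ydir [-0.0075  0.0004 -1.    ] j [-13.4  33.5  75.   -0.1  71.9 -71.7] F [-0.94 -0.06  0.07] M [-0.006  0.05  -0.002] w 0.0356
```

View pics/w5z.png

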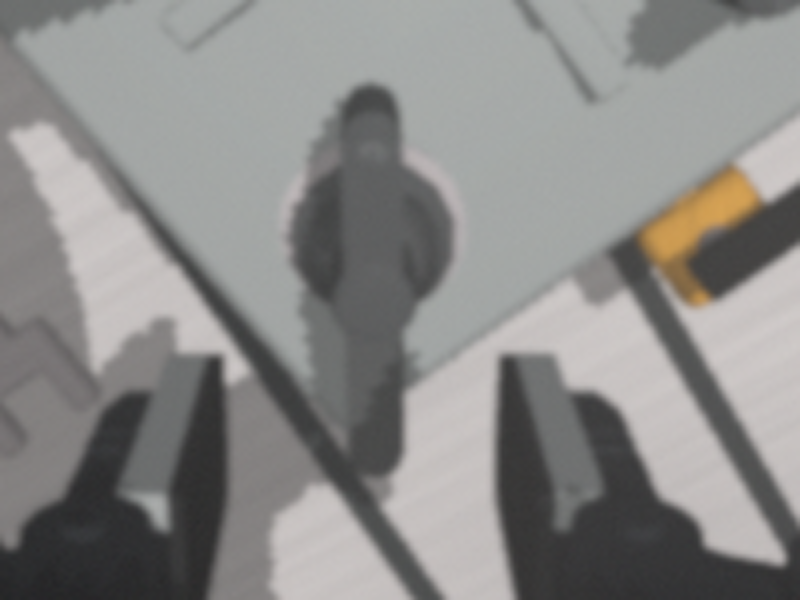

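```bash
python3 - <<'E'
from h import *
p=np.load('w5.npy',allow_pickle=True).item()
a,b=[toz(p,(200+q[0]/4,160+q[1]/4),.136) for q in [(371,115),(378,475)]];d=b-a;print(a,b,(a+b)/2,np.linalg.norm(a-b),np.degrees(np.arctan2(d[1],d[0]))%180)
print(toz(p,(200+374/4,160+237/4),.110))
E
```

```text
[ 0.625  -0.0779  0.136 ] [ 0.6823 -0.1114  0.136 ] [ 0.6536 -0.0946  0.136 ] 0.06637072263018737 149.6321734995154
[ 0.6509 -0.0928  0.11  ]
```

Request:
{"name": "carry_out", "arguments": {"twist": [[0.22,0.8,-0.36],[0,0,0],[0,0,0],[0,0,0],[0,0,0],[0,0,0]], "slide": [[0.002,0.01,0.0022],[0,0.02,0],[0,0.02,0],[0,0.011,0],[0,0.006,0],[0,0,0]], "jaw": [150,150,150,150,150,150]}}

```text
t: 12.02
eef_pos: [0.6523, -0.0936, 0.1177]
tool_rot: [[0.844, -0.001, 0.536], [-0.536, 0.001, 0.844], [-0.001, -1.0, -0.0]]
force: [-0.3, 0.7, 0.4]
grip_width: 0.035
```

```bash
python3 st.py
```

```text
t12.02 pos [ 0.6523 -0.0936  0.1177] zyaw 57.62 ydir [-0.0009  0.0005 -1.    ] j [-13.4  37.6  78.7   0.   63.7 -71. ] F [-0.34  0.67  0.37] M [-0.006  0.007 -0.014] w 0.0350
```

Request:
{"name": "carry_out", "arguments": {"twist": [[0,0,0],[0,0,0],[0,0,0],[0,0,0],[0,0,0]], "slide": [[0,0,0],[0,0,0],[0,0,0],[0,0,0],[0,0,0]], "jaw": [230,255,255,255,255], "newtons": 50}}

```text
t: 12.43
eef_pos: [0.6533, -0.0943, 0.12]
tool_rot: [[0.845, 0.002, 0.535], [-0.535, -0.001, 0.845], [0.003, -1.0, 0.001]]
force: [-3.1, -4.1, 6.6]
grip_width: 0.0084
```

```bash
python3 st.py
```

```text
t12.43 pos [ 0.6533 -0.0943  0.12  ] zyaw 57.68 ydir [ 0.0025 -0.0008 -1.    ] j [-13.4  37.5  78.6  -0.   63.8 -71.1] F [-3.06 -4.13  6.57] M [-0.654  0.523 -0.087] w 0.0084
```

Request:
{"name": "carry_out", "arguments": {"twist": [[0,3,0],[0,6,0],[0,6,0],[0,6,0],[0,6,0],[0,4,0],[0,3,0]], "slide": [[0,-0.0003,-0.0003],[0,0.00013,-0.0001],[0,0.00013,-0.0001],[0,0.00013,-0.0001],[0,0.00013,-0.0001],[0,9e-05,-6e-05],[0,7e-05,-5e-05]], "jaw": [255,255,255,255,255,255,255]}}

```text
t: 13.02
eef_pos: [0.6527, -0.0948, 0.1193]
tool_rot: [[0.398, 0.002, 0.917], [-0.917, -0.001, 0.398], [0.002, -1.0, 0.002]]
force: [-1.7, -3.6, 3.3]
grip_width: 0.0088
```

```bash
python3 st.py
```

```text
t13.02 pos [ 0.6527 -0.0948  0.1193] zyaw 23.46 ydir [ 0.0022 -0.0008 -1.    ] j [-13.4  37.5  78.7  -0.   63.7 -36.9] F [-1.66 -3.58  3.34] M [-0.687  0.314  0.113] w 0.0088
```

Request:
{"name": "carry_out", "arguments": {"twist": [[0,5,0],[0,6,0],[0,6,0],[0,6,0],[0,6,0],[0,6,0],[0,6,0],[0,5,0],[0,3,0],[0,3,0],[0,3,0]], "slide": [[0.0001,-0.0001,-0.0003],[0,0.00013,-0.00012],[0,0.00013,-0.00012],[0,0.00013,-0.00012],[0,0.00013,-0.00012],[0,0.00013,-0.00012],[0,0.00013,-0.00012],[0,0.00011,-0.0001],[0,7e-05,-6e-05],[0,7e-05,-6e-05],[0,7e-05,-6e-05]], "jaw": [255,255,255,255,255,255,255,255,255,255,255]}}

```text
t: 13.93
eef_pos: [0.6514, -0.0948, 0.1181]
tool_rot: [[-0.522, 0.002, 0.853], [-0.853, -0.001, -0.522], [-0.001, -1.0, 0.002]]
force: [-1.5, -3.1, 0.9]
grip_width: 0.0086
```

```bash
python3 st.py
```

```text
t13.93 pos [ 0.6514 -0.0948  0.1181] zyaw -31.45 ydir [ 0.0019 -0.0005 -1.    ] j [-13.5  37.5  79.   -0.   63.4  18. ] F [-1.53 -3.08  0.94] M [-0.576  0.221  0.123] w 0.0086
```

Request:
{"name": "carry_out", "arguments": {"twist": [[0,3,0],[0,3,0],[0,3,0],[0,3,0]], "slide": [[0,7e-05,-6e-05],[0,7e-05,-6e-05],[0,7e-05,-6e-05],[0,7e-05,-6e-05]], "jaw": [255,255,255,255]}}

```text
t: 14.27
eef_pos: [0.6512, -0.0946, 0.1178]
tool_rot: [[-0.688, 0.002, 0.726], [-0.726, -0.0, -0.688], [-0.001, -1.0, 0.002]]
force: [-1.3, -2.1, 0.3]
grip_width: 0.0089
```

```bash
python3 st.py
```

```text
t14.27 pos [ 0.6512 -0.0946  0.1178] zyaw -43.45 ydir [ 0.0019 -0.0005 -1.    ] j [-13.5  37.5  79.   -0.   63.4  30. ] F [-1.32 -2.06  0.35] M [-0.547  0.295  0.177] w 0.0089
```

Request:
{"name": "carry_out", "arguments": {"twist": [[0,3,0],[0,3,0],[0,3,0]], "slide": [[0,7e-05,-6e-05],[0,7e-05,-6e-05],[0,7e-05,-6e-05]], "jaw": [255,255,255]}}

```text
t: 14.52
eef_pos: [0.651, -0.0945, 0.1176]
tool_rot: [[-0.793, 0.002, 0.609], [-0.609, -0.0, -0.793], [-0.001, -1.0, 0.001]]
force: [-2.1, -2.7, 1.7]
grip_width: 0.0087
```

```bash
python3 st.py
```

```text
t14.52 pos [ 0.651  -0.0945  0.1176] zyaw -52.45 ydir [ 0.0018 -0.0004 -1.    ] j [-13.5  37.5  79.   -0.   63.4  39. ] F [-2.05 -2.68  1.74] M [-0.505  0.344  0.168] w 0.0087
```

Request:
{"name": "carry_out", "arguments": {"twist": [[0,3,0],[0,3,0],[0,3,0]], "slide": [[0,7e-05,-6e-05],[0,7e-05,-6e-05],[0,7e-05,-6e-05]], "jaw": [255,255,255]}}

```text
t: 14.77
eef_pos: [0.6509, -0.0943, 0.1174]
tool_rot: [[-0.878, 0.002, 0.478], [-0.478, -0.0, -0.878], [-0.001, -1.0, 0.001]]
force: [-1.8, -2.2, 1.5]
grip_width: 0.0089
```

```bash
python3 st.py
```

```text
t14.77 pos [ 0.6509 -0.0943  0.1174] zyaw -61.45 ydir [ 0.0018 -0.0004 -1.    ] j [-13.4  37.5  79.1   0.   63.3  48. ] F [-1.81 -2.17  1.51] M [-0.495  0.356  0.159] w 0.0089
```

Request:
{"name": "carry_out", "arguments": {"twist": [[0,3,0],[0,3,0]], "slide": [[0,7e-05,-6e-05],[0,7e-05,-6e-05]], "jaw": [255,255]}}

```text
t: 14.93
eef_pos: [0.6509, -0.0942, 0.1173]
tool_rot: [[-0.924, 0.002, 0.384], [-0.384, -0.0, -0.924], [-0.001, -1.0, 0.001]]
force: [-0.7, -2.6, 1.6]
grip_width: 0.0091
```

```bash
python3 st.py
```

```text
t14.93 pos [ 0.6509 -0.0942  0.1173] zyaw -67.45 ydir [ 0.0017 -0.0004 -1.    ] j [-13.4  37.5  79.1   0.   63.3  54. ] F [-0.68 -2.58  1.55] M [-0.47   0.435  0.158] w 0.0091
```

Request:
{"name": "carry_out", "arguments": {"twist": [[0,3,0],[0,3,0],[0,3,0]], "slide": [[0,7e-05,-6e-05],[0,7e-05,-6e-05],[0,7e-05,-6e-05]], "jaw": [255,255,255]}}

```text
t: 15.18
eef_pos: [0.6508, -0.094, 0.1171]
tool_rot: [[-0.972, 0.002, 0.234], [-0.234, -0.0, -0.972], [-0.002, -1.0, 0.001]]
force: [-2.6, -1.6, 2.1]
grip_width: 0.0091
```

```bash
python3 st.py
```

```text
t15.18 pos [ 0.6508 -0.094   0.1171] zyaw -76.45 ydir [ 0.0017 -0.0004 -1.    ] j [-13.4  37.5  79.1   0.   63.3  63. ] F [-2.59 -1.63  2.14] M [-0.424  0.454  0.179] w 0.0091
```

Request:
{"name": "carry_out", "arguments": {"twist": [[0,3,0],[0,3,0],[0,3,0]], "slide": [[0,7e-05,-6e-05],[0,7e-05,-6e-05],[0,7e-05,-6e-05]], "jaw": [255,255,255]}}

```text
t: 15.43
eef_pos: [0.6507, -0.0938, 0.1169]
tool_rot: [[-0.997, 0.002, 0.079], [-0.079, -0.0, -0.997], [-0.002, -1.0, 0.0]]
force: [-2.0, -1.7, 4.0]
grip_width: 0.009
```

```bash
python3 st.py
```

```text
t15.43 pos [ 0.6507 -0.0938  0.1169] zyaw -85.45 ydir [ 0.0017 -0.0003 -1.    ] j [-13.4  37.5  79.1   0.   63.3  72. ] F [-2.01 -1.66  4.02] M [-0.432  0.487  0.193] w 0.0090
```

Request:
{"name": "carry_out", "arguments": {"twist": [[0,3,0],[0,3,0]], "slide": [[0,7e-05,-6e-05],[0,7e-05,-6e-05]], "jaw": [255,255]}}

```text
t: 15.6
eef_pos: [0.6507, -0.0936, 0.1168]
tool_rot: [[-1.0, 0.002, -0.025], [0.025, -0.0, -1.0], [-0.002, -1.0, 0.0]]
force: [-1.9, -1.0, 3.4]
grip_width: 0.0091
```

```bash
python3 st.py
```

```text
t15.60 pos [ 0.6507 -0.0936  0.1168] zyaw -91.45 ydir [ 0.0017 -0.0003 -1.    ] j [-13.4  37.5  79.1   0.   63.2  78.1] F [-1.89 -1.03  3.38] M [-0.401  0.497  0.168] w 0.0091
```

Request:
{"name": "carry_out", "arguments": {"twist": [[0,3,0],[0,3,0],[0,3,0]], "slide": [[0,3e-05,-6e-05],[0,7e-05,-6e-05],[0,7e-05,-6e-05]], "jaw": [255,255,255]}}

```text
t: 15.85
eef_pos: [0.6507, -0.0934, 0.1166]
tool_rot: [[-0.983, 0.002, -0.181], [0.181, -0.0, -0.983], [-0.002, -1.0, -0.0]]
force: [-2.2, -0.6, 3.2]
grip_width: 0.0091
```

```bash
python3 st.py
```

```text
t15.85 pos [ 0.6507 -0.0934  0.1166] zyaw -100.45 ydir [ 0.0017 -0.0002 -1.    ] j [-13.4  37.5  79.1   0.   63.2  87.1] F [-2.19 -0.62  3.21] M [-0.266  0.543  0.216] w 0.0091
```

Request:
{"name": "carry_out", "arguments": {"twist": [[0,3,0],[0,3,0]], "slide": [[0,7e-05,-6e-05],[0,7e-05,-6e-05]], "jaw": [255,255]}}

```text
t: 16.02
eef_pos: [0.6508, -0.0932, 0.1165]
tool_rot: [[-0.959, 0.002, -0.283], [0.283, -0.0, -0.959], [-0.002, -1.0, -0.0]]
force: [-3.0, -1.3, 4.5]
grip_width: 0.0086
```

```bash
python3 st.py
```

```text
t16.02 pos [ 0.6508 -0.0932  0.1165] zyaw -106.44 ydir [ 0.0017 -0.0002 -1.    ] j [-13.4  37.5  79.2   0.   63.2  93.1] F [-3.03 -1.33  4.49] M [-0.228  0.527  0.289] w 0.0086
```

Request:
{"name": "carry_out", "arguments": {"twist": [[0,3,0],[0,3,0]], "slide": [[0,7e-05,-6e-05],[0,7e-05,-6e-05]], "jaw": [255,255]}}

```text
t: 16.18
eef_pos: [0.6508, -0.0931, 0.1164]
tool_rot: [[-0.924, 0.002, -0.382], [0.382, -0.0, -0.924], [-0.002, -1.0, -0.0]]
force: [-3.0, -0.5, 4.4]
grip_width: 0.0091
```

```bash
python3 st.py
```

```text
t16.18 pos [ 0.6508 -0.0931  0.1164] zyaw -112.44 ydir [ 0.0018 -0.0002 -1.    ] j [-13.4  37.5  79.2   0.   63.2  99.1] F [-2.97 -0.47  4.42] M [-0.189  0.606  0.292] w 0.0091
```

Request:
{"name": "carry_out", "arguments": {"twist": [[0,2,0],[0,2,0]], "slide": [[0,0,-4e-05],[0,4e-05,-4e-05]], "jaw": [255,255]}}

```text
t: 16.35
eef_pos: [0.6508, -0.0931, 0.1164]
tool_rot: [[-0.896, 0.002, -0.445], [0.445, -0.0, -0.896], [-0.002, -1.0, -0.001]]
force: [-2.9, -1.5, 4.4]
grip_width: 0.0086
```

```bash
python3 st.py
```

```text
t16.35 pos [ 0.6508 -0.0931  0.1164] zyaw -116.40 ydir [ 0.0017 -0.0002 -1.    ] j [-13.3  37.6  79.2   0.   63.2 103.1] F [-2.9  -1.46  4.37] M [-0.216  0.544  0.333] w 0.0086
```

Request:
{"name": "carry_out", "arguments": {"twist": [[0,1.5,0],[0,1.5,0]], "slide": [[0,3e-05,-3e-05],[0,3e-05,-3e-05]], "jaw": [255,255]}}

```text
t: 16.52
eef_pos: [0.6509, -0.093, 0.1163]
tool_rot: [[-0.872, 0.002, -0.49], [0.49, -0.0, -0.872], [-0.002, -1.0, -0.001]]
force: [-2.4, -1.1, 5.5]
grip_width: 0.009
```

```bash
python3 st.py
```

```text
t16.52 pos [ 0.6509 -0.093   0.1163] zyaw -119.37 ydir [ 0.0018 -0.0003 -1.    ] j [-13.3  37.6  79.1   0.   63.2 106. ] F [-2.35 -1.07  5.45] M [-0.198  0.609  0.388] w 0.0090
```

Request:
{"name": "carry_out", "arguments": {"twist": [[0,0,0],[0,0,0],[0,0,0],[0,0,0],[0,0,0],[0,0,0],[0,0,0],[0,0,0],[0,0,0],[0,-7,0],[0,-7,0],[0,-7,0],[0,-7,0],[0,-7,0],[0,-7,0],[0,-7,0],[0,-7,0],[0,-7,0],[0,-7,0],[0,-7,0]], "slide": [[0,0,0],[0,0,0],[0,0,0],[0,-0.012,0],[0,-0.03,0],[0,-0.03,0],[0.0205,0,-0.0292],[0.0205,0,-0.0292],[0.0205,0,-0.0292],[0,0,0],[0,0,0],[0,0,0],[0,0,0],[0,0,0],[0,0,0],[0,0,0],[0,0,0],[0,0,0],[0,0,0],[0,0,0]], "jaw": [150,150,150,150,150,150,150,150,150,150,150,150,150,150,150,150,150,150,150,150]}}

```text
t: 18.18
eef_pos: [0.6401, 0.0135, 0.1886]
tool_rot: [[-0.668, 0.002, 0.744], [-0.744, 0.0, -0.668], [-0.001, -1.0, 0.001]]
force: [-0.1, 0.1, -0.7]
grip_width: 0.0352
```

Request:
{"name": "carry_out", "arguments": {"twist": [[0,-7,0],[0,-7,0],[0,-7,0],[0,-7,0],[0,-7,0],[0,-5.4,0],[0,0,0],[0,0,0]], "slide": [[0,0,0],[0,0,0],[0,0,0],[0,0,0],[0,0,0],[0,0,0],[0,0,0],[0,0,0]], "jaw": [150,150,150,150,150,150,150,150]}}

```text
t: 18.85
eef_pos: [0.6401, 0.0135, 0.1883]
tool_rot: [[-0.036, 0.002, 0.999], [-0.999, 0.0, -0.036], [-0.0, -1.0, 0.002]]
force: [-0.8, 0.1, 0.0]
grip_width: 0.0355
```

```bash
python3 st.py w6;python3 -c "
import cv2
im=cv2.imread('pics/w6.png');cv2.imwrite('pics/w6z.png',cv2.resize(im[160:310,200:400],None,fx=4,fy=4,interpolation=cv2.INTER_CUBIC))"
```

```text
t18.85 pos [0.6401 0.0135 0.1883] zyaw -2.07 ydir [ 0.0018  0.0001 -1.    ] j [-4.1 31.8 77.9  0.  70.3 -2.1] F [-0.75  0.13  0.02] M [ 0.008 -0.036  0.008] w 0.0355
```

View pics/w6z.png

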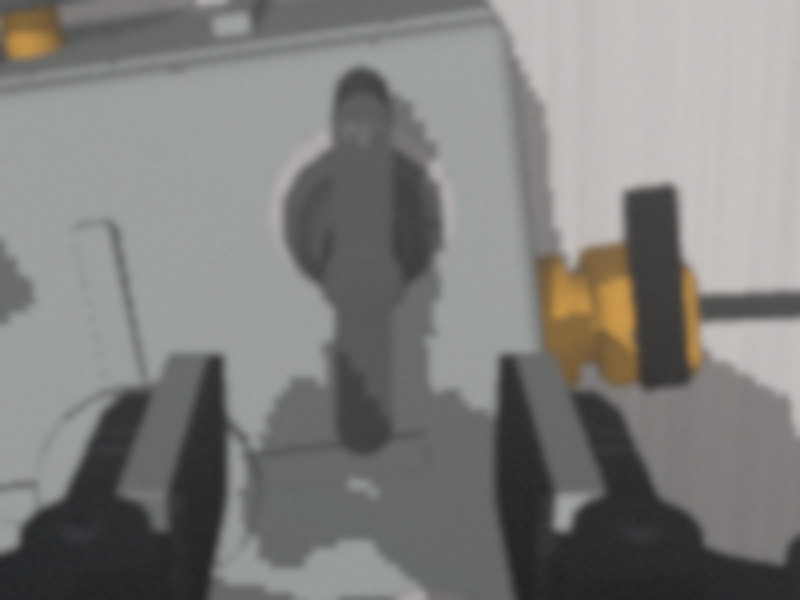

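View pics/w6.png

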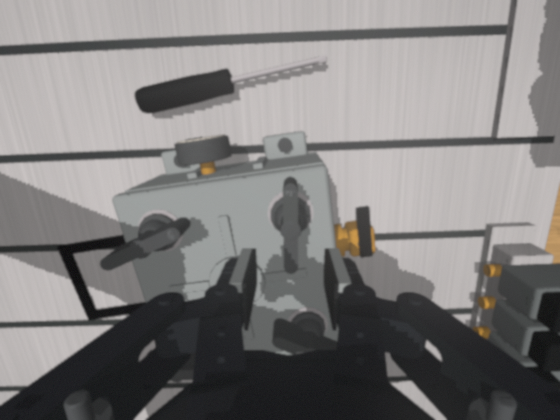

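```bash
python3 - <<'E'
from h import *
p=np.load('w6.npy',allow_pickle=True).item()
a,b=[toz(p,(200+q[0]/4,160+q[1]/4),.136) for q in [(361,99),(362,452)]];d=b-a;print(a,b,(a+b)/2,np.linalg.norm(a-b),np.degrees(np.arctan2(d[1],d[0]))%180)
E
```

```text
[0.6406 0.0441 0.136 ] [ 0.6386 -0.0216  0.136 ] [0.6396 0.0112 0.136 ] 0.06567006137381118 88.17725669702725
```

Request:
{"name": "carry_out", "arguments": {"twist": [[0,0,0],[0,0,0],[0,0,0],[0,0,0],[0,0,0],[0,0,0],[0,0,0],[0,0,0],[0,0,0],[0,0,0]], "slide": [[0,0.013,0],[0,0.02,0],[0,0.02,0],[0,0.011,0],[0,0.0062,0],[0,0,0],[0,0,0],[0,0,0],[0,0,0],[0,0,0]], "jaw": [150,150,150,150,150,230,255,255,255,255]}}

```text
t: 19.73
eef_pos: [0.6405, 0.0135, 0.1183]
tool_rot: [[-0.033, 0.003, 0.999], [-0.999, -0.0, -0.033], [0.0, -1.0, 0.003]]
force: [-0.4, -0.0, 5.1]
grip_width: 0.0087
```

```bash
python3 st.py
```

```text
t19.73 pos [0.6405 0.0135 0.1183] zyaw -1.90 ydir [ 0.0026 -0.0001 -1.    ] j [-4.1 36.2 81.7  0.  61.9 -2.2] F [-0.39 -0.01  5.1 ] M [0.024 0.074 0.136] w 0.0087
```

Request:
{"name": "carry_out", "arguments": {"twist": [[0,3,0],[0,6,0],[0,6,0],[0,6,0],[0,6,0],[0,4,0],[0,3,0]], "slide": [[0,-0.0003,0],[0,0.00013,0],[0,0.00013,0],[0,0.00013,0],[0,0.00013,0],[0,9e-05,0],[0,7e-05,0]], "jaw": [255,255,255,255,255,255,255]}}

```text
t: 20.32
eef_pos: [0.6403, 0.0135, 0.1175]
tool_rot: [[-0.59, 0.002, 0.808], [-0.808, -0.0, -0.59], [-0.001, -1.0, 0.002]]
force: [-0.2, -0.6, -0.1]
grip_width: 0.009
```

```bash
python3 st.py
```

```text
t20.32 pos [0.6403 0.0135 0.1175] zyaw -36.14 ydir [ 0.0021 -0.     -1.    ] j [-4.1 36.3 81.8  0.  61.8 32. ] F [-0.22 -0.57 -0.14] M [ 0.045 -0.003  0.079] w 0.0090
```

Request:
{"name": "carry_out", "arguments": {"twist": [[0,5,0],[0,6,0],[0,6,0],[0,6,0],[0,6,0],[0,6,0],[0,6,0],[0,5,0],[0,3,0],[0,3,0],[0,3,0]], "slide": [[0,0.0001,0],[0,0.00013,0],[0,0.00013,0],[0,0.00013,0],[0,0.00013,0],[0,0.00013,0],[0,0.00013,0],[0,0.00011,0],[0,7e-05,0],[0,7e-05,0],[0,7e-05,0]], "jaw": [255,255,255,255,255,255,255,255,255,255,255]}}

```text
t: 21.23
eef_pos: [0.6402, 0.0137, 0.1163]
tool_rot: [[-1.0, 0.002, -0.018], [0.018, 0.0, -1.0], [-0.002, -1.0, -0.0]]
force: [-0.3, 2.0, 1.4]
grip_width: 0.0089
```

```bash
python3 st.py
```

```text
t21.23 pos [0.6402 0.0137 0.1163] zyaw -91.05 ydir [ 0.0019  0.0002 -1.    ] j [-4.1 36.4 81.8  0.  61.7 86.9] F [-0.3   1.99  1.36] M [0.213 0.049 0.121] w 0.0089
```

Request:
{"name": "carry_out", "arguments": {"twist": [[0,3,0],[0,3,0],[0,3,0],[0,3,0]], "slide": [[0,7e-05,0],[0,7e-05,0],[0,7e-05,0],[0,7e-05,0]], "jaw": [255,255,255,255]}}

```text
t: 21.57
eef_pos: [0.6402, 0.0138, 0.116]
tool_rot: [[-0.974, 0.002, -0.226], [0.226, 0.0, -0.974], [-0.002, -1.0, -0.001]]
force: [0.5, 2.4, 1.2]
grip_width: 0.0083
```

```bash
python3 st.py
```

```text
t21.57 pos [0.6402 0.0138 0.116 ] zyaw -103.05 ydir [ 0.0019  0.0003 -1.    ] j [-4.1 36.4 81.8  0.  61.7 98.9] F [0.52 2.36 1.22] M [0.274 0.061 0.109] w 0.0083
```

Request:
{"name": "carry_out", "arguments": {"twist": [[0,3,0],[0,3,0],[0,3,0]], "slide": [[0,7e-05,0],[0,7e-05,0],[0,7e-05,0]], "jaw": [255,255,255]}}

```text
t: 21.82
eef_pos: [0.6402, 0.0138, 0.1158]
tool_rot: [[-0.927, 0.002, -0.375], [0.375, 0.0, -0.927], [-0.002, -1.0, -0.001]]
force: [0.4, 3.0, 1.7]
grip_width: 0.009
```

```bash
python3 st.py
```

```text
t21.82 pos [0.6402 0.0138 0.1158] zyaw -112.05 ydir [ 0.0018  0.0003 -1.    ] j [ -4.1  36.4  81.9   0.   61.6 107.9] F [0.4  2.97 1.71] M [0.321 0.099 0.14 ] w 0.0090
```

Request:
{"name": "carry_out", "arguments": {"twist": [[0,3,0],[0,3,0],[0,3,0]], "slide": [[0,7e-05,0],[0,7e-05,0],[0,7e-05,0]], "jaw": [255,255,255]}}

```text
t: 22.07
eef_pos: [0.6402, 0.0138, 0.1156]
tool_rot: [[-0.857, 0.002, -0.516], [0.516, 0.0, -0.857], [-0.001, -1.0, -0.001]]
force: [-0.3, 1.6, 1.5]
grip_width: 0.0089
```

```bash
python3 st.py
```

```text
t22.07 pos [0.6402 0.0138 0.1156] zyaw -121.05 ydir [ 0.0019  0.0004 -1.    ] j [ -4.1  36.4  81.9   0.   61.6 116.9] F [-0.31  1.55  1.54] M [0.353 0.102 0.098] w 0.0089
```

Request:
{"name": "carry_out", "arguments": {"twist": [[0,3,0],[0,3,0],[0,3,0]], "slide": [[0,7e-05,0],[0,7e-05,0],[0,7e-05,0]], "jaw": [255,255,255]}}

```text
t: 22.32
eef_pos: [0.6403, 0.0139, 0.1154]
tool_rot: [[-0.766, 0.002, -0.643], [0.643, 0.0, -0.766], [-0.001, -1.0, -0.002]]
force: [0.5, 2.6, 1.0]
grip_width: 0.0088
```

```bash
python3 st.py
```

```text
t22.32 pos [0.6403 0.0139 0.1154] zyaw -130.04 ydir [ 0.002   0.0004 -1.    ] j [ -4.1  36.4  81.9   0.   61.6 125.9] F [0.52 2.59 1.02] M [0.445 0.106 0.208] w 0.0088
```

Request:
{"name": "carry_out", "arguments": {"twist": [[0,3,0],[0,3,0]], "slide": [[0,7e-05,0],[0,7e-05,0]], "jaw": [255,255]}}

```text
t: 22.48
eef_pos: [0.6402, 0.0139, 0.1154]
tool_rot: [[-0.694, 0.002, -0.72], [0.72, 0.0, -0.694], [-0.001, -1.0, -0.002]]
force: [-0.1, 3.6, 2.2]
grip_width: 0.0087
```

```bash
python3 st.py
```

```text
t22.48 pos [0.6402 0.0139 0.1154] zyaw -136.04 ydir [ 0.002   0.0004 -1.    ] j [ -4.1  36.4  81.9   0.   61.6 131.9] F [-0.1   3.6   2.22] M [0.5   0.066 0.222] w 0.0087
```

Request:
{"name": "carry_out", "arguments": {"twist": [[0,3,0],[0,3,0]], "slide": [[0,7e-05,0],[0,7e-05,0]], "jaw": [255,255]}}

```text
t: 22.65
eef_pos: [0.6403, 0.0139, 0.1153]
tool_rot: [[-0.615, 0.002, -0.788], [0.788, 0.0, -0.615], [-0.001, -1.0, -0.002]]
force: [-0.6, 3.2, 2.7]
grip_width: 0.0088
```

```bash
python3 st.py
```

```text
t22.65 pos [0.6403 0.0139 0.1153] zyaw -142.04 ydir [ 0.0021  0.0004 -1.    ] j [ -4.1  36.4  81.9   0.   61.6 137.9] F [-0.63  3.18  2.66] M [0.486 0.14  0.322] w 0.0088
```

Request:
{"name": "carry_out", "arguments": {"twist": [[0,2,0],[0,2,0]], "slide": [[0,5e-05,0],[0,5e-05,0]], "jaw": [255,255]}}

```text
t: 22.82
eef_pos: [0.6403, 0.0139, 0.1152]
tool_rot: [[-0.559, 0.002, -0.829], [0.829, 0.0, -0.559], [-0.001, -1.0, -0.002]]
force: [0.3, 3.3, 3.7]
grip_width: 0.0086
```

```bash
python3 st.py
```

```text
t22.82 pos [0.6403 0.0139 0.1152] zyaw -146.00 ydir [ 0.0021  0.0004 -1.    ] j [ -4.1  36.4  81.9   0.   61.6 141.9] F [0.31 3.25 3.73] M [0.555 0.143 0.294] w 0.0086
```

Request:
{"name": "carry_out", "arguments": {"twist": [[0,1.5,0],[0,1.5,0]], "slide": [[0,3e-05,0],[0,3e-05,0]], "jaw": [255,255]}}

```text
t: 22.98
eef_pos: [0.6403, 0.0139, 0.1151]
tool_rot: [[-0.516, 0.002, -0.857], [0.857, 0.0, -0.516], [-0.001, -1.0, -0.002]]
force: [-0.8, 3.3, 4.0]
grip_width: 0.009
```

```bash
python3 st.py
```

```text
t22.98 pos [0.6403 0.0139 0.1151] zyaw -148.97 ydir [ 0.0022  0.0004 -1.    ] j [ -4.1  36.4  81.9   0.   61.5 144.8] F [-0.84  3.29  4.  ] M [0.534 0.201 0.336] w 0.0090
```

Request:
{"name": "carry_out", "arguments": {"twist": [[0,1,0],[0,1,0]], "slide": [[0,2e-05,0],[0,2e-05,0]], "jaw": [255,255]}}

```text
t: 23.15
eef_pos: [0.6404, 0.0139, 0.1151]
tool_rot: [[-0.486, 0.002, -0.874], [0.874, 0.0, -0.486], [-0.001, -1.0, -0.002]]
force: [-0.4, 4.3, 5.1]
grip_width: 0.0089
```

```bash
python3 st.py
```

```text
t23.15 pos [0.6404 0.0139 0.1151] zyaw -150.94 ydir [ 0.0023  0.0004 -1.    ] j [ -4.1  36.4  81.9   0.   61.5 146.8] F [-0.44  4.33  5.06] M [0.714 0.174 0.358] w 0.0089
```

Request:
{"name": "carry_out", "arguments": {"twist": [[0,0,0],[0,0,0],[0,0,0],[0,0,0],[0,0,0],[0,0,0],[0,0,0],[0,0,0],[0,0,0],[0,0,0],[0,-7,0],[0,-7,0],[0,-7,0],[0,-7,0],[0,-7,0],[0,-7,0],[0,-7,0],[0,-7,0],[0,-7,0],[0,-7,0]], "slide": [[0,0,0],[0,0,0],[0,0,0],[0,-0.012,0],[0,-0.03,0],[0,-0.03,0],[-0.0145,0,0.0354],[-0.0145,0,0.0354],[-0.0145,0,0.0354],[-0.0145,0,0.0354],[0,0,0],[0,0,0],[0,0,0],[0,0,0],[0,0,0],[0,0,0],[0,0,0],[0,0,0],[0,0,0],[0,0,0]], "jaw": [150,150,150,150,150,150,150,150,150,150,150,150,150,150,150,150,150,150,150,150]}}

```text
t: 24.82
eef_pos: [0.5445, -0.1062, 0.1872]
tool_rot: [[-0.986, 0.002, 0.164], [-0.164, -0.0, -0.986], [-0.002, -1.0, 0.001]]
force: [-0.2, -0.2, -1.1]
grip_width: 0.0348
```

Request:
{"name": "carry_out", "arguments": {"twist": [[0,-7,0],[0,-7,0],[0,-7,0],[0,-7,0],[0,-7,0],[0,-7,0],[0,-7,0],[0,-7,0],[0,-7,0],[0,-7,0],[0,-7,0],[0,-7,0],[0,-7,0],[0,-7,0],[0,-7,0],[0,-7,0],[0,-7,0],[0,-7,0],[0,-7,0],[0,-7,0]], "slide": [[0,0,0],[0,0,0],[0,0,0],[0,0,0],[0,0,0],[0,0,0],[0,0,0],[0,0,0],[0,0,0],[0,0,0],[0,0,0],[0,0,0],[0,0,0],[0,0,0],[0,0,0],[0,0,0],[0,0,0],[0,0,0],[0,0,0],[0,0,0]], "jaw": [150,150,150,150,150,150,150,150,150,150,150,150,150,150,150,150,150,150,150,150]}}

```text
t: 26.48
eef_pos: [0.5445, -0.1062, 0.1872]
tool_rot: [[0.861, 0.002, 0.508], [-0.508, -0.0, 0.861], [0.002, -1.0, 0.001]]
force: [-0.3, 0.5, 0.7]
grip_width: 0.0351
```

Request:
{"name": "carry_out", "arguments": {"twist": [[0,-7,0],[0,-7,0],[0,-7,0],[0,-7,0],[0,-5.4,0],[0,0,0],[0,0,0]], "slide": [[0,0,0],[0,0,0],[0,0,0],[0,0,0],[0,0,0],[0,0,0],[0,0,0]], "jaw": [150,150,150,150,150,150,150]}}

```text
t: 27.07
eef_pos: [0.5445, -0.1062, 0.1869]
tool_rot: [[0.999, 0.002, -0.041], [0.041, -0.0, 0.999], [0.002, -1.0, -0.0]]
force: [0.2, 0.6, -0.4]
grip_width: 0.0354
```

```bash
python3 st.py w7;python3 -c "
import cv2
im=cv2.imread('pics/w7.png');cv2.imwrite('pics/w7z.png',cv2.resize(im[160:310,200:400],None,fx=4,fy=4,interpolation=cv2.INTER_CUBIC))"
```

```text
t27.07 pos [ 0.5445 -0.1062  0.1869] zyaw 92.32 ydir [ 0.0017 -0.0002 -1.    ] j [ -17.2   25.4   90.4    0.    64.1 -109.5] F [ 0.21  0.6  -0.43] M [ 0.035 -0.042 -0.038] w 0.0354
```

View pics/w7z.png

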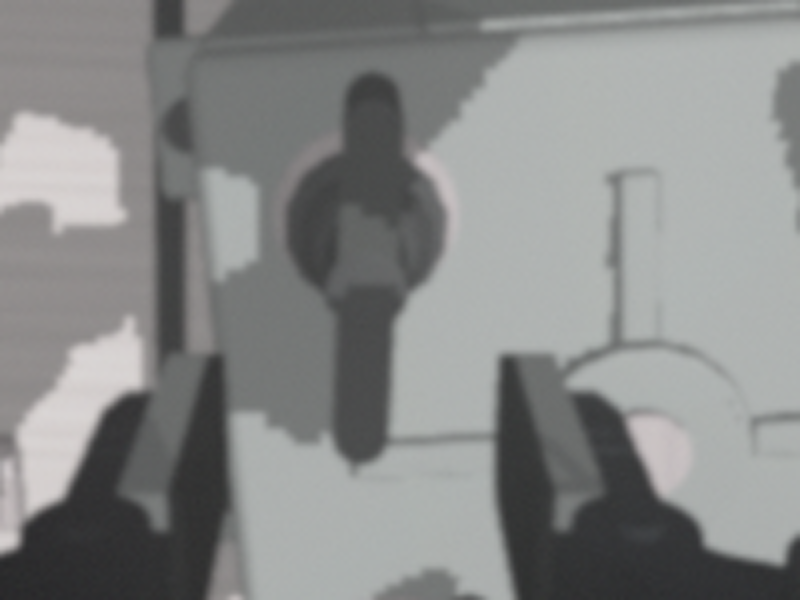

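```bash
python3 - <<'E'
from h import *
p=np.load('w7.npy',allow_pickle=True).item()
a,b=[toz(p,(200+q[0]/4,160+q[1]/4),.136) for q in [(373,103),(360,462)]];d=b-a;print(a,b,(a+b)/2,np.linalg.norm(a-b),np.degrees(np.arctan2(d[1],d[0]))%180)
E
```

```text
[ 0.5133 -0.1052  0.136 ] [ 0.5799 -0.1046  0.136 ] [ 0.5466 -0.1049  0.136 ] 0.06661124609567523 0.5460883052359159
```

Request:
{"name": "carry_out", "arguments": {"twist": [[0,1.8,0],[0,0,0],[0,0,0],[0,0,0],[0,0,0],[0,0,0],[0,0,0],[0,0,0],[0,0,0],[0,0,0]], "slide": [[0.0003,0.012,0.0009],[0,0.02,0],[0,0.02,0],[0,0.011,0],[0,0.006,0],[0,0,0],[0,0,0],[0,0,0],[0,0,0],[0,0,0]], "jaw": [150,150,150,150,150,230,255,255,255,255]}}

```text
t: 27.95
eef_pos: [0.5449, -0.1052, 0.1188]
tool_rot: [[1.0, 0.002, -0.011], [0.011, -0.0, 1.0], [0.002, -1.0, -0.0]]
force: [-4.9, 0.3, 8.7]
grip_width: 0.0094
```

```bash
python3 st.py
```

```text
t27.95 pos [ 0.5449 -0.1052  0.1188] zyaw 90.65 ydir [ 0.0022 -0.0004 -1.    ] j [ -17.1   30.5   94.4    0.    55.  -107.8] F [-4.88  0.31  8.72] M [ 0.141  0.92  -0.107] w 0.0094
```

Request:
{"name": "carry_out", "arguments": {"twist": [[0,3,0],[0,6,0],[0,6,0],[0,6,0],[0,6,0],[0,4,0],[0,3,0]], "slide": [[0,-0.0003,0],[0,0.00013,0],[0,0.00013,0],[0,0.00013,0],[0,0.00013,0],[0,9e-05,0],[0,7e-05,0]], "jaw": [255,255,255,255,255,255,255]}}

```text
t: 28.53
eef_pos: [0.5448, -0.1052, 0.1181]
tool_rot: [[0.833, 0.002, 0.553], [-0.553, -0.0, 0.833], [0.002, -1.0, 0.001]]
force: [-3.8, -0.5, 2.2]
grip_width: 0.009
```

```bash
python3 st.py
```

```text
t28.53 pos [ 0.5448 -0.1052  0.1181] zyaw 56.43 ydir [ 0.0019 -0.0004 -1.    ] j [-17.1  30.6  94.4   0.   54.9 -73.5] F [-3.83 -0.53  2.18] M [-0.031  0.664  0.11 ] w 0.0090
```

Request:
{"name": "carry_out", "arguments": {"twist": [[0,5,0],[0,6,0],[0,6,0],[0,6,0],[0,6,0],[0,6,0],[0,6,0],[0,5,0],[0,3,0],[0,3,0],[0,3,0]], "slide": [[-0.0001,0.0001,-0.0002],[0,0.00013,-3e-05],[0,0.00013,-3e-05],[0,0.00013,-3e-05],[0,0.00013,-3e-05],[0,0.00013,-3e-05],[0,0.00013,-3e-05],[0,0.00011,-3e-05],[0,7e-05,-2e-05],[0,7e-05,-2e-05],[0,7e-05,-2e-05]], "jaw": [255,255,255,255,255,255,255,255,255,255,255]}}

```text
t: 29.45
eef_pos: [0.5447, -0.1053, 0.1169]
tool_rot: [[0.026, 0.002, 1.0], [-1.0, -0.0, 0.026], [0.0, -1.0, 0.002]]
force: [-1.3, 1.6, 0.4]
grip_width: 0.0089
```

```bash
python3 st.py
```

```text
t29.45 pos [ 0.5447 -0.1053  0.1169] zyaw 1.52 ydir [ 0.0025 -0.0003 -1.    ] j [-17.1  30.7  94.5   0.   54.7 -18.7] F [-1.31  1.64  0.36] M [0.076 0.292 0.135] w 0.0089
```

Request:
{"name": "carry_out", "arguments": {"twist": [[0,3,0],[0,3,0],[0,3,0],[0,3,0]], "slide": [[0,7e-05,-1e-05],[0,7e-05,-1e-05],[0,7e-05,-1e-05],[0,7e-05,-1e-05]], "jaw": [255,255,255,255]}}

```text
t: 29.78
eef_pos: [0.5447, -0.1053, 0.1166]
tool_rot: [[-0.182, 0.003, 0.983], [-0.983, -0.0, -0.182], [-0.0, -1.0, 0.003]]
force: [-2.1, 1.7, 0.9]
grip_width: 0.0091
```

```bash
python3 st.py
```

```text
t29.78 pos [ 0.5447 -0.1053  0.1166] zyaw -10.48 ydir [ 0.0025 -0.0003 -1.    ] j [-17.1  30.7  94.5   0.   54.7  -6.7] F [-2.06  1.67  0.85] M [0.118 0.284 0.104] w 0.0091
```

Request:
{"name": "carry_out", "arguments": {"twist": [[0,3,0],[0,3,0],[0,3,0]], "slide": [[0,7e-05,-1e-05],[0,7e-05,-1e-05],[0,7e-05,-1e-05]], "jaw": [255,255,255]}}

```text
t: 30.03
eef_pos: [0.5447, -0.1054, 0.1164]
tool_rot: [[-0.334, 0.003, 0.943], [-0.943, -0.0, -0.334], [-0.001, -1.0, 0.002]]
force: [-0.8, 0.8, 1.1]
grip_width: 0.0094
```

```bash
python3 st.py
```

```text
t30.03 pos [ 0.5447 -0.1054  0.1164] zyaw -19.48 ydir [ 0.0025 -0.0003 -1.    ] j [-17.1  30.7  94.5   0.   54.6   2.3] F [-0.81  0.84  1.06] M [0.065 0.346 0.107] w 0.0094
```

Request:
{"name": "carry_out", "arguments": {"twist": [[0,3,0],[0,3,0],[0,3,0]], "slide": [[0,7e-05,-1e-05],[0,7e-05,-1e-05],[0,7e-05,-1e-05]], "jaw": [255,255,255]}}

```text
t: 30.28
eef_pos: [0.5447, -0.1054, 0.1162]
tool_rot: [[-0.477, 0.003, 0.879], [-0.879, -0.0, -0.477], [-0.001, -1.0, 0.002]]
force: [-0.3, 0.9, 1.8]
grip_width: 0.0088
```

```bash
python3 st.py
```

```text
t30.28 pos [ 0.5447 -0.1054  0.1162] zyaw -28.48 ydir [ 0.0026 -0.0004 -1.    ] j [-17.1  30.7  94.5   0.   54.6  11.3] F [-0.32  0.92  1.85] M [0.061 0.312 0.147] w 0.0088
```

Request:
{"name": "carry_out", "arguments": {"twist": [[0,3,0],[0,3,0],[0,3,0]], "slide": [[0,7e-05,-1e-05],[0,7e-05,-1e-05],[0,7e-05,-1e-05]], "jaw": [255,255,255]}}

```text
t: 30.53
eef_pos: [0.5447, -0.1053, 0.116]
tool_rot: [[-0.608, 0.003, 0.794], [-0.794, -0.0, -0.608], [-0.001, -1.0, 0.002]]
force: [-0.5, 1.7, 0.9]
grip_width: 0.0087
```

```bash
python3 st.py
```

```text
t30.53 pos [ 0.5447 -0.1053  0.116 ] zyaw -37.48 ydir [ 0.0026 -0.0004 -1.    ] j [-17.1  30.7  94.6   0.   54.6  20.3] F [-0.54  1.68  0.93] M [0.044 0.345 0.153] w 0.0087
```

Request:
{"name": "carry_out", "arguments": {"twist": [[0,3,0],[0,3,0]], "slide": [[0,7e-05,-1e-05],[0,7e-05,-1e-05]], "jaw": [255,255]}}

```text
t: 30.7
eef_pos: [0.5447, -0.1053, 0.1159]
tool_rot: [[-0.688, 0.003, 0.726], [-0.726, -0.0, -0.688], [-0.002, -1.0, 0.002]]
force: [-0.1, 0.7, 0.8]
grip_width: 0.0091
```

```bash
python3 st.py
```

```text
t30.70 pos [ 0.5447 -0.1053  0.1159] zyaw -43.48 ydir [ 0.0026 -0.0004 -1.    ] j [-17.1  30.7  94.6   0.   54.5  26.3] F [-0.12  0.73  0.77] M [0.03  0.309 0.106] w 0.0091
```

Request:
{"name": "carry_out", "arguments": {"twist": [[0,3,0],[0,3,0],[0,3,0]], "slide": [[0,7e-05,-1e-05],[0,7e-05,-1e-05],[0,7e-05,-1e-05]], "jaw": [255,255,255]}}

```text
t: 30.95
eef_pos: [0.5446, -0.1053, 0.1157]
tool_rot: [[-0.793, 0.003, 0.609], [-0.609, -0.0, -0.793], [-0.002, -1.0, 0.002]]
force: [-1.8, 1.1, 1.8]
grip_width: 0.009
```

```bash
python3 st.py
```

```text
t30.95 pos [ 0.5446 -0.1053  0.1157] zyaw -52.48 ydir [ 0.0026 -0.0004 -1.    ] j [-17.1  30.8  94.6   0.   54.5  35.3] F [-1.77  1.06  1.85] M [0.008 0.359 0.163] w 0.0090
```

Request:
{"name": "carry_out", "arguments": {"twist": [[0,3,0],[0,3,0],[0,3,0]], "slide": [[0,7e-05,-1e-05],[0,7e-05,-1e-05],[0,7e-05,-1e-05]], "jaw": [255,255,255]}}

```text
t: 31.2
eef_pos: [0.5447, -0.1053, 0.1155]
tool_rot: [[-0.879, 0.003, 0.477], [-0.477, -0.0, -0.879], [-0.002, -1.0, 0.002]]
force: [-0.4, 1.3, 1.8]
grip_width: 0.0088
```

```bash
python3 st.py
```

```text
t31.20 pos [ 0.5447 -0.1053  0.1155] zyaw -61.48 ydir [ 0.0028 -0.0003 -1.    ] j [-17.1  30.8  94.6   0.   54.5  44.3] F [-0.42  1.27  1.79] M [0.137 0.423 0.11 ] w 0.0088
```

Request:
{"name": "carry_out", "arguments": {"twist": [[0,3,0],[0,3,0]], "slide": [[0,7e-05,-1e-05],[0,7e-05,-1e-05]], "jaw": [255,255]}}

```text
t: 31.37
eef_pos: [0.5447, -0.1053, 0.1154]
tool_rot: [[-0.924, 0.003, 0.383], [-0.383, -0.0, -0.924], [-0.002, -1.0, 0.001]]
force: [-1.3, 0.7, 2.1]
grip_width: 0.0091
```

```bash
python3 st.py
```

```text
t31.37 pos [ 0.5447 -0.1053  0.1154] zyaw -67.48 ydir [ 0.0027 -0.0004 -1.    ] j [-17.1  30.8  94.6   0.   54.5  50.3] F [-1.33  0.66  2.12] M [0.19  0.384 0.112] w 0.0091
```

Request:
{"name": "carry_out", "arguments": {"twist": [[0,3,0],[0,3,0],[0,3,0]], "slide": [[0,7e-05,-1e-05],[0,7e-05,-1e-05],[0,7e-05,-1e-05]], "jaw": [255,255,255]}}

```text
t: 31.62
eef_pos: [0.5446, -0.1053, 0.1152]
tool_rot: [[-0.972, 0.003, 0.234], [-0.234, -0.0, -0.972], [-0.003, -1.0, 0.001]]
force: [-0.6, 0.6, 2.6]
grip_width: 0.009
```

```bash
python3 st.py
```

```text
t31.62 pos [ 0.5446 -0.1053  0.1152] zyaw -76.49 ydir [ 0.0027 -0.0004 -1.    ] j [-17.1  30.8  94.6   0.   54.4  59.3] F [-0.64  0.58  2.58] M [0.129 0.438 0.122] w 0.0090
```

Request:
{"name": "carry_out", "arguments": {"twist": [[0,3,0],[0,3,0],[0,3,0]], "slide": [[0,7e-05,-1e-05],[0,7e-05,-1e-05],[0,7e-05,-1e-05]], "jaw": [255,255,255]}}

```text
t: 31.87
eef_pos: [0.5446, -0.1052, 0.1149]
tool_rot: [[-0.997, 0.003, 0.079], [-0.079, -0.0, -0.997], [-0.003, -1.0, 0.001]]
force: [-0.9, 1.1, 1.7]
grip_width: 0.0088
```

```bash
python3 st.py
```

```text
t31.87 pos [ 0.5446 -0.1052  0.1149] zyaw -85.48 ydir [ 0.0027 -0.0004 -1.    ] j [-17.1  30.8  94.6   0.   54.4  68.3] F [-0.88  1.13  1.75] M [0.144 0.394 0.121] w 0.0088
```

Request:
{"name": "carry_out", "arguments": {"twist": [[0,3,0],[0,3,0]], "slide": [[0,7e-05,-1e-05],[0,7e-05,-1e-05]], "jaw": [255,255]}}

```text
t: 32.03
eef_pos: [0.5447, -0.1052, 0.1148]
tool_rot: [[-1.0, 0.003, -0.026], [0.026, -0.0, -1.0], [-0.003, -1.0, 0.0]]
force: [-1.6, 0.5, 2.0]
grip_width: 0.0092
```

```bash
python3 st.py
```

```text
t32.03 pos [ 0.5447 -0.1052  0.1148] zyaw -91.48 ydir [ 0.0028 -0.0004 -1.    ] j [-17.1  30.8  94.6   0.   54.4  74.3] F [-1.61  0.48  2.01] M [0.142 0.469 0.108] w 0.0092
```

Request:
{"name": "carry_out", "arguments": {"twist": [[0,3,0],[0,3,0],[0,3,0]], "slide": [[0,7e-05,-1e-05],[0,7e-05,-1e-05],[0,7e-05,-1e-05]], "jaw": [255,255,255]}}

```text
t: 32.28
eef_pos: [0.5447, -0.1052, 0.1147]
tool_rot: [[-0.983, 0.003, -0.182], [0.182, -0.0, -0.983], [-0.003, -1.0, -0.0]]
force: [-0.4, 0.5, 4.9]
grip_width: 0.009
```

```bash
python3 st.py
```

```text
t32.28 pos [ 0.5447 -0.1052  0.1147] zyaw -100.48 ydir [ 0.0028 -0.0005 -1.    ] j [-17.1  30.8  94.6   0.   54.4  83.3] F [-0.44  0.5   4.86] M [0.11  0.515 0.184] w 0.0090
```

Request:
{"name": "carry_out", "arguments": {"twist": [[0,3,0],[0,3,0]], "slide": [[0,7e-05,-1e-05],[0,7e-05,-1e-05]], "jaw": [255,255]}}

```text
t: 32.45
eef_pos: [0.5447, -0.1052, 0.1146]
tool_rot: [[-0.959, 0.003, -0.284], [0.284, -0.001, -0.959], [-0.003, -1.0, -0.0]]
force: [-1.4, 0.2, 5.5]
grip_width: 0.009
```

```bash
python3 st.py
```

```text
t32.45 pos [ 0.5447 -0.1052  0.1146] zyaw -106.47 ydir [ 0.0028 -0.0005 -1.    ] j [-17.1  30.8  94.6   0.   54.4  89.3] F [-1.45  0.2   5.47] M [0.096 0.575 0.246] w 0.0090
```

Request:
{"name": "carry_out", "arguments": {"twist": [[0,3,0],[0,3,0]], "slide": [[0,7e-05,-1e-05],[0,7e-05,-1e-05]], "jaw": [255,255]}}

```text
t: 32.62
eef_pos: [0.5447, -0.1052, 0.1145]
tool_rot: [[-0.924, 0.003, -0.382], [0.382, -0.001, -0.924], [-0.003, -1.0, -0.001]]
force: [-3.2, 0.8, 6.1]
grip_width: 0.0091
```

```bash
python3 st.py
```

```text
t32.62 pos [ 0.5447 -0.1052  0.1145] zyaw -112.47 ydir [ 0.0028 -0.0006 -1.    ] j [-17.1  30.9  94.6   0.   54.3  95.3] F [-3.15  0.83  6.14] M [0.062 0.636 0.273] w 0.0091
```

Request:
{"name": "carry_out", "arguments": {"twist": [[0,2,0],[0,2,0]], "slide": [[0,-0.0001,0],[0,4e-05,0]], "jaw": [255,255]}}

```text
t: 32.78
eef_pos: [0.5447, -0.1052, 0.1144]
tool_rot: [[-0.895, 0.003, -0.445], [0.445, -0.001, -0.895], [-0.003, -1.0, -0.001]]
force: [-2.0, 0.0, 4.2]
grip_width: 0.0089
```

```bash
python3 st.py
```

```text
t32.78 pos [ 0.5447 -0.1052  0.1144] zyaw -116.43 ydir [ 0.0028 -0.0005 -1.    ] j [-17.1  30.9  94.6   0.   54.3  99.3] F [-2.    0.02  4.21] M [0.11  0.498 0.381] w 0.0089
```

Request:
{"name": "carry_out", "arguments": {"twist": [[0,1.5,0],[0,1.5,0]], "slide": [[0,3e-05,0],[0,3e-05,0]], "jaw": [255,255]}}

```text
t: 32.95
eef_pos: [0.5447, -0.1052, 0.1144]
tool_rot: [[-0.871, 0.003, -0.491], [0.491, -0.001, -0.871], [-0.003, -1.0, -0.001]]
force: [-1.5, -0.2, 3.4]
grip_width: 0.0091
```

```bash
python3 st.py
```

```text
t32.95 pos [ 0.5447 -0.1052  0.1144] zyaw -119.40 ydir [ 0.0028 -0.0006 -1.    ] j [-17.1  30.9  94.6   0.   54.3 102.3] F [-1.49 -0.17  3.43] M [0.107 0.489 0.412] w 0.0091
```

Request:
{"name": "carry_out", "arguments": {"twist": [[0,0,0],[0,0,0],[0,0,0],[0,0,0],[0,0,0],[0,0,0],[0,0,0],[0,0,0],[0,0,0],[0,-7,0],[0,-7,0],[0,-7,0],[0,-7,0],[0,-7,0],[0,-7,0],[0,-7,0],[0,-2.8,0],[0,0,0],[0,0,0]], "slide": [[0,0,0],[0,0,0],[0,0,0],[0,-0.012,0],[0,-0.03,0],[0,-0.03,0],[0.0211,0,-0.029],[0.0211,0,-0.029],[0.0211,0,-0.029],[0,0,0],[0,0,0],[0,0,0],[0,0,0],[0,0,0],[0,0,0],[0,0,0],[0,0,0],[0,0,0],[0,0,0]], "jaw": [150,150,150,150,150,150,150,150,150,150,150,150,150,150,150,150,150,150,150]}}

```text
t: 34.53
eef_pos: [0.5315, 0.0017, 0.1852]
tool_rot: [[-0.925, 0.001, 0.381], [-0.381, 0.0, -0.925], [-0.001, -1.0, 0.0]]
force: [-0.1, -0.8, 0.0]
grip_width: 0.0351
```

```bash
python3 st.py w8
```

```text
t34.53 pos [0.5315 0.0017 0.1852] zyaw -67.61 ydir [ 0.0013  0.     -1.    ] j [-6.3 23.8 93.7  0.  62.4 61.3] F [-0.06 -0.82  0.04] M [-0.003  0.02  -0.02 ] w 0.0351
```

View pics/w8.png

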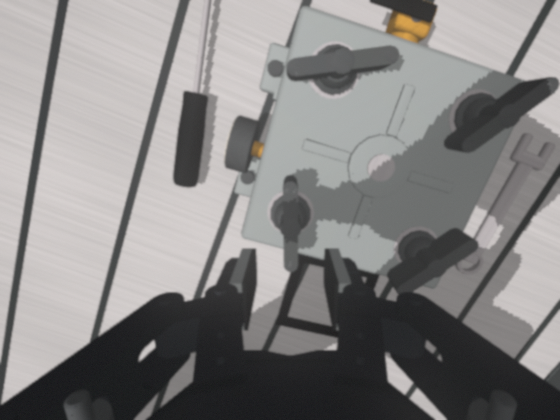

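Request:
{"name": "carry_out", "arguments": {"twist": [[0,0,0],[0,0,0],[0,0,0],[0,0,0],[0,0,0],[0,0,0],[0,0,0],[0,0,0],[0,0,0],[0,0,0]], "slide": [[0.0003,0.013,0],[0,0.02,0],[0,0.02,0],[0,0.011,0],[0,0.005,0],[0,0,0],[0,0,0],[0,0,0],[0,0,0],[0,0,0]], "jaw": [150,150,150,150,150,230,255,255,255,255]}}

```text
t: 35.42
eef_pos: [0.5316, 0.0016, 0.1166]
tool_rot: [[-0.924, 0.002, 0.383], [-0.383, -0.0, -0.924], [-0.002, -1.0, 0.001]]
force: [-1.0, -1.5, 0.8]
grip_width: 0.0089
```

```bash
python3 st.py
```

```text
t35.42 pos [0.5316 0.0016 0.1166] zyaw -67.51 ydir [ 0.0022 -0.0002 -1.    ] j [-6.3 29.2 97.8  0.  52.9 61.2] F [-1.02 -1.47  0.76] M [-0.157  0.081  0.04 ] w 0.0089
```

Request:
{"name": "carry_out", "arguments": {"twist": [[0,1,0],[0,1,0]], "slide": [[0,-0.0003,0],[0,0,0]], "jaw": [255,255]}}

```text
t: 35.58
eef_pos: [0.5315, 0.0016, 0.1166]
tool_rot: [[-0.937, 0.002, 0.349], [-0.349, -0.0, -0.937], [-0.002, -1.0, 0.001]]
force: [1.0, -1.8, -0.7]
grip_width: 0.0091
```

```bash
python3 st.py
```

```text
t35.58 pos [0.5315 0.0016 0.1166] zyaw -69.59 ydir [ 0.0018 -0.0001 -1.    ] j [-6.3 29.2 97.8  0.  52.9 63.3] F [ 1.02 -1.77 -0.71] M [-0.136 -0.035  0.382] w 0.0091
```

Request:
{"name": "carry_out", "arguments": {"twist": [[0,0,0],[0,0,0],[0,0,0],[0,0,0],[0,0,0],[0,0,0],[0,0,0],[0,0,0],[0,0,0],[0,0,0]], "slide": [[0,0,0],[0,0,0],[0,0,0],[0,-0.012,0],[0,-0.03,0],[0,-0.04,0],[0,-0.04,0],[0,-0.04,0],[0,-0.01,0],[0,0,0]], "jaw": [150,150,150,150,150,150,150,150,150,150]}}

```text
t: 36.42
eef_pos: [0.5325, 0.0015, 0.2919]
tool_rot: [[-0.937, 0.008, 0.35], [-0.35, -0.001, -0.937], [-0.007, -1.0, 0.003]]
force: [-0.6, -0.5, -0.3]
grip_width: 0.0353
```

```bash
python3 st.py w9; python3 - <<'E'
from h import *
im=viewer.camera('scene')
cv2.imwrite('pics/s9z.png',cv2.resize(im[160:270,185:310],None,fx=5,fy=5,interpolation=cv2.INTER_CUBIC))
E
```

```text
t36.42 pos [0.5325 0.0015 0.2919] zyaw -69.49 ydir [ 0.0075 -0.0006 -1.    ] j [-6.3 17.3 85.4  0.  76.9 63.2] F [-0.6  -0.48 -0.3 ] M [-0.026  0.019 -0.046] w 0.0353
```

View pics/s9z.png

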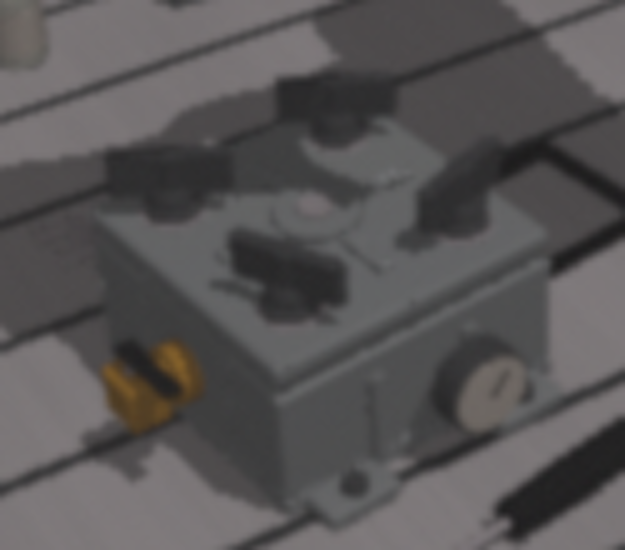

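View pics/w9.png

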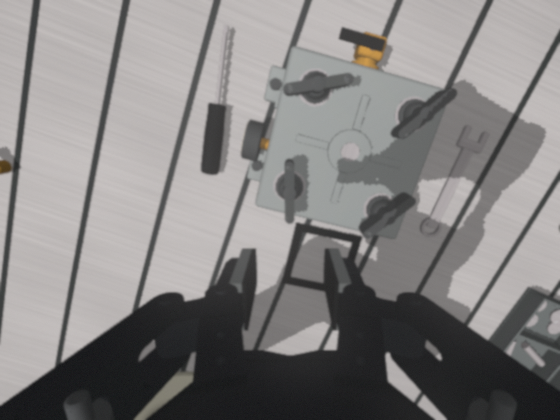

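The cover is down and level with all four nuts turned. The gripper is clear, the arm is unloaded, and the other items are where they were, so I'm handing in.

```bash
python3 -c "
from plant import close_job
print(close_job())"
```

```text
the job is handed in; nothing more can be done
None
```

All four bar nuts are tightened and the job is handed in at about 36.5 s of the 72 s allowed. I pinched each bar from above and turned it clockwise in cross order, a, then c, b and d.

| Nut | Turned (degrees) | Last wrist torque while turning (Nm) |
|---|---|---|
| a | about 156 | 0.39 (0.38 on the later re-check) |
| c | about 177 | 0.39 |
| b | about 149 | 0.36 |
| d | about 210 | 0.41 |

- **Torque uncertainty:** single readings scatter by roughly 0.04 Nm. Nut d's last reading is just above the 0.3–0.4 band, and the trend over its last readings puts it nearer 0.39. Every reading is well under the 0.55 limit.
- **Landing:** each nut showed a clear torque climb after a flat run, so each cover stop was reached.
- **Re-check:** after the other three nuts were done, I gripped nut a again and turned it 2° further. It held 0.38 Nm, so it had not loosened. I did not re-check b, c or d.
- **Final look:** the last scene and wrist pictures show the cover lying level by eye. The wrench, screwdriver and gasket look undisturbed, and the gripper is open well above the nuts with no load on the wrist. I did not measure how far the cover came down.

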